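# Refit the end stop of the cake gauge

## Robot

A 7-joint arm with a two-finger parallel gripper is mounted at the origin on the work surface. World frame = base frame: x ahead of the robot, y to its left, z up, the work surface at z = 0. Lengths are in m, angles in rad, forces in N, time in s.
With the tool pointing down it reaches from about 0.35 to 0.9 m from the base axis. Payload 8.1 kg.
Tool frame: the origin (TCP) lies between the finger pads; the fingertips stand 22 mm ahead of it and the grasp point (between the pads) lies 3 mm ahead of it; z points along the fingers, x is the direction in which the jaws open and shut, and the axes are right-handed (so a half turn about z gives the same grasp; the last joint's range is limited). The gripper opens to 92 mm and grips with 3 to 60 N. Pads are 19 mm wide; open, the fingers measure 130 mm over their backs; the gripper's body (75 mm by 190 mm) begins 47 mm behind the grasp point.
Start: joints at [-1.367, 0.434, 0.025, 1.573, -0.012, 1.134, -0.075], TCP at [0.189, 0.596, 0.249] pointing down, gripper open.
Joint ranges: [-2.62, 2.62], [-0.44, 2.09], [-1.27, 1.32], [0.08, 2.57], [-1.32, 4.46], [0.12, 2], [-2.74, 2.74]. Speed limits (rad/s): [2.22, 2.22, 3.01, 3.01, 3.14, 3.14, 3.14].

## Interface

Orientations are given as a rotation vector (axis times angle).
In Python, from cell import arm, vision, order gives the robot as it stands.
- The arm moves only by the tool apply_moves, never from a script. Its argument "commands" is a list of rows, each a list of 6 numbers: the shift along the tool's x, y, z in cm, then the turn, a rotation vector about the tool's x, y, z in rad. A call has 1 to 5 rows; each row shifts and turns the commanded pose from where the row before left it, along the tool's axes as they then stand; what a row does not reach is not made up. A row lasts 1/10 s, in which the tool goes at most 50 mm and 8.59 degrees, less where a joint would pass 70% of its speed; a pose out of reach is approached as far as the arm can. A call with a gripper value outside its range is refused whole. "claw" is the closure, from -1 (fully open) to 1 (shut), so that 0 is half open, set as the call begins (left out, the last holds). The fingers move at their own pace and stop on an object; "newtons" is the grip in N (left out, the last holds). Time passes only in rows, so rows that do not move let the fingers close. It gives the time, the measured TCP pose, the force and the opening at its end, in the units of the state.
- arm.observe(): the state, without advancing time (a new reading comes with each control period).
- vision.get_image(name): name is "scene" or "side" or "wrist"; returns (picture, depth): 480x640x3 uint8, red, green, blue; 480x640 float32, m along the optical axis (not along the pixel's ray), 0 where there is no reading.
- vision.get_calibration(name): a dict with "K" (3x3 intrinsics, pixels), "D" ([k1, k2, p1, p2, k3] as OpenCV has them; the pictures are not rectified), "R" (3x3) and "t" (3): a world point X has camera coordinates R X + t. Camera axes: x right, y down, z forward; pixel columns grow to the right and rows downward; lengths in m; the calibration is good to about 2 mm. A picture is of the moment at which its call begins: read the wrist's pose just before it. get_calibration takes no time and is no camera call; for the wrist camera it gives the pose at the moment of the call.
- order.sign_off(): hands the job in, once; it reports no verdict.
The state is a dict: "clock": time; "joints": joint angles; "dq": joint speeds; "joint_efforts": joint torques, N m; "position": TCP position; "ee_rot": TCP orientation; "force": force on the tool from outside, world axes, zero at the start; "ft_torque": the same for the moment, N m; "width": opening from 0.0 (shut) to 1.0 (fully open).
Only numpy, scipy, OpenCV 4.12 (cv2) and the standard library are available. Lean on these libraries where they do the work, as an engineer would, in place of code of your own. Each camera call takes 0.05 s, during which the arm holds its last target.

## Task

Put the loose end stop back on the cake gauge: slide it onto the dovetail rail from the rail's open, tapered end, clamp knob on the rail's wear-strip side, and on until it sits fully home against the set collar. Then turn its clamp knob clockwise until the jaw just grips the rail firmly, by feel and without overtightening, and let go. Work gently, never forcing the end stop against the rail or the collar, and leave the other things on the bench where they are.

Things in the scene. Friction and masses are not known exactly. Their poses are not given: they have to be found in the camera images.
- tower (a point): Centre of the end stop's tower, the part to grasp: a plain grey upright block 36 mm long along the end stop's x, 28 mm wide along y, rising 45 mm above the saddle. This point is 54 mm above the end stop's underside, 22 mm below the tower's top and 23 mm above the saddle's top. Axes as the end stop's.
- carriage: The loose end stop, 0.4 to 0.65 kg: an aluminium saddle 70 mm long along x (its sliding direction), 70 mm wide along y, its top 31 mm above its underside, with a dovetail groove right through along x, a tower on top and, on the -y side, a lug (top at 29 mm, out to 80 mm from the middle) with the clamp knob. Origin: centre of the underside, z up. It starts upright on the bench; it goes on with its x along the gauge's x.
- carriage_mid (a point): Point on the end stop's middle at the groove's roof, 18 mm above its underside. On the rail it lies on the rail's centre line at the height of the rail's top; fully home it is 35 mm from the collar's face. Groove flanks: 20.5 mm (+y) and 23.5 mm (-y) from the middle at the roof, 14 mm lower 8 mm closer. Centred on the rail it has 1.5 mm play on the +y side, 1.5 to 4.3 mm on -y. Axes as the end stop's.
- gauge: The fixed gauge: a dark steel base plate 230 x 112 x 10 mm with an aluminium dovetail rail along x (-100 to 100 mm). Origin: on the bench under the rail's middle; x runs from the open end to the collar. The rail's top is 30 mm above the bench and 37 mm wide, its foot 14 mm lower 22 mm wide; its -y flank bears a steel wear strip 0.2 to 3 mm proud (not measured). The end stop rides with its underside 12 mm above the bench, 2 mm over the plate.
- rail_end (a point): Centre of the top edge of the rail's open end (x = -100 mm in the gauge's frame, 30 mm above the bench). The last 16 mm of the rail taper to a nose about 3 mm narrower a side and 1.5 mm lower. Axes as the gauge's.
- collar: The fixed set collar, a steel block 16 mm thick and 60 mm wide (72 mm over its end lugs) across the rail, its top 13 mm above the rail's top. Origin: middle of its stop face, which looks to the rail's open end, at the height of the rail's top; x along the rail, away from the open end. It stands 135 to 175 mm from the open end.
- knob_grip (a point): Centre of the grip of the clamp knob: a black bar 46 mm long (this point's x), 11 mm thick (y), 27 mm tall, turning about an upright axis 62 mm to the -y side of the end stop's middle. This point is 48.5 mm above the end stop's underside, 13.5 mm below the bar's top, 19.5 mm above the lug. It turns with the bar.
- knob (a joint): Turn of the clamp knob (rad), 0 slack to 2.1, growing clockwise seen from above; at 0 the bar lies along the end stop's x. It drags with about 0.1 N m when free and stays where left; 1 rad drives the jaw in 5 mm. The jaw bites at 0.65 to 1.35, by the strip's height and the play; then the torque climbs within 0.3 rad: 0.05 N m above free is barely gripped, 0.12 firm, 0.27 overtight.
- jaw: The small brass clamp jaw, 24 mm long, in the groove's -y flank at the middle of the end stop; the knob drives it inwards (+y) against the rail's flank. As it bites it draws the end stop sideways to -y until its +y flank bears on the rail. Origin and axes as the end stop's, but for its travel.
- cake_a: A bystander: a wrapped cake, 95 x 52 x 46 mm. Origin: centre of its underside. Leave alone.
- cake_b: A bystander: a wrapped cake, 95 x 52 x 46 mm. Origin: centre of its underside. Leave alone.
- cake_c: A bystander: a wrapped cake, 95 x 52 x 46 mm. Origin: centre of its underside. Leave alone.
- spool: A bystander: an empty grey spool, 60 mm across, 46 mm tall. Origin: centre of its underside. Leave alone.
- beaker: A bystander: an open steel beaker, 72 mm across, 85 mm tall. Origin: centre of its underside. Leave alone.
- spare_block: A bystander: a plain aluminium block 60 x 44 x 30 mm with a small round black peg on top (48 mm tall in all), no groove. Origin: centre of its underside. Leave alone.
Mind the look-alikes: they are no part of the job. What is shaped like the carriage but purple or turquoise is not meant.

How it is judged:
By the outcome, as a careful person would: the job done as asked, in the order asked, and still so for the second after the job is handed in, with the robot touching nothing.
It also fails if it takes over 72 s, if anything falls off the work surface, if the arm or the gripper's body presses on something with over 40 N, if the wrist force passes 120 N, or if a joint passes its speed limit or range.

## Working session

There is one attempt and no reset: what is moved stays moved. The work goes in short steps, Python scripts to look and compute and a tool call to move; the robot and the scene stay as the last step left them, time stands still between calls to the robot, and variables do not carry over. Pictures are saved under pics/ and viewed, and the job is handed in when it is done.

Besides the shell and the picture viewer there is one more tool, called after "Request:" as name(argument=value, ...), one argument or row to a line, values as JSON. apply_moves: Moves the arm, as the interface text tells. Its arguments: {"type":"object","properties":{"commands":{"type":"array","items":{"type":"array","items":{"type":"number"}}},"claw":{"type":"number"},"newtons":{"type":"number"}},"required":["commands"]}

```bash
mkdir -p pics; ls; python3 - <<'E'
from cell import arm, vision, order
import cv2, numpy as np
print(arm.observe())
for n in ("scene","side","wrist"):
    c=vision.get_calibration(n); im,d=vision.get_image(n)
    np.savez(f"pics/{n}0.npz",im=im,d=d,**{k:np.array(v) for k,v in c.items()})
    cv2.imwrite(f"pics/{n}0.png",im[:,:,::-1]); print(n,c)
E
```

```text
pics
{'clock': 0.0, 'joints': array([-1.36659323,  0.43523197,  0.0250024 ,  1.57410379, -0.01162253,
        1.13400941, -0.07509371]), 'dq': array([-0.00017111, -0.00126066, -0.0014268 , -0.00150624, -0.0006098 ,
        0.00044646, -0.00033894]), 'joint_efforts': array([ 9.23313019e-04, -6.67834353e+01,  9.85305682e-01, -3.14462471e+01,
       -6.06451021e-02,  4.28601354e-02,  1.68097895e-04]), 'position': array([0.18867297, 0.5953326 , 0.24793712]), 'ee_rot': array([ 2.53403211e+00,  1.85516630e+00, -1.90092743e-03]), 'force': array([-0.22957258, -0.05271536, -0.53151905]), 'ft_torque': array([ 0.03791653,  0.00300747, -0.00302353]), 'width': 0.9992319400323173}
scene {'K': array([[443.02856443,   0.        , 313.85787742],
       [  0.        , 443.02856443, 241.21957598],
       [  0.        ,   0.        ,   1.        ]]), 'D': array([0.03903534, 0.        , 0.        , 0.        , 0.        ]), 'R': array([[ 0.64164205,  0.76696372, -0.00788225],
       [ 0.44382658, -0.37964763, -0.81171771],
       [-0.62555051,  0.51733387, -0.58399677]]), 't': array([-0.30240642, -0.1781
[... 206 characters left out ...]
651, 0.        , 0.        , 0.        , 0.        ]), 'R': array([[-0.99984512, -0.01091124,  0.01380838],
       [-0.01749212,  0.70248889, -0.71147971],
       [-0.00193711, -0.71161106, -0.70257095]]), 't': array([0.48556918, 0.08755949, 1.10673555])}
wrist {'K': array([[407.71495538,   0.        , 316.02442932],
       [  0.        , 407.71495538, 238.21560067],
       [  0.        ,   0.        ,   1.        ]]), 'D': array([0.02079477, 0.        , 0.        , 0.        , 0.        ]), 'R': array([[ 0.30176222,  0.95338201, -0.00151755],
       [ 0.91909513, -0.29048603,  0.26623677],
       [ 0.25338452, -0.08173497, -0.96390647]]), 't': array([-0.62409522, -0.03421441,  0.38999989])}
```

View pics/scene0.png

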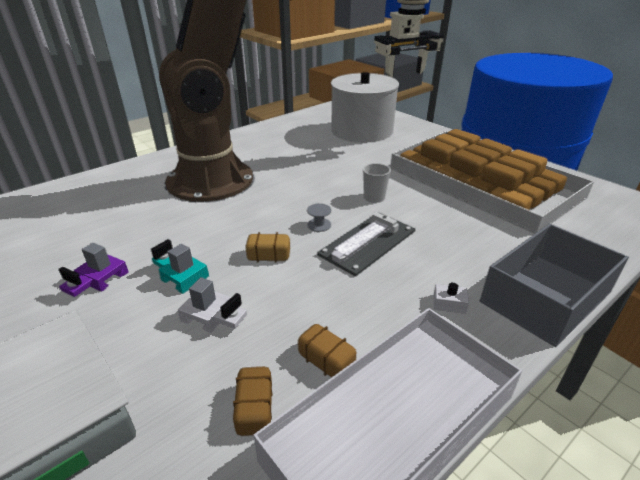

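View pics/side0.png

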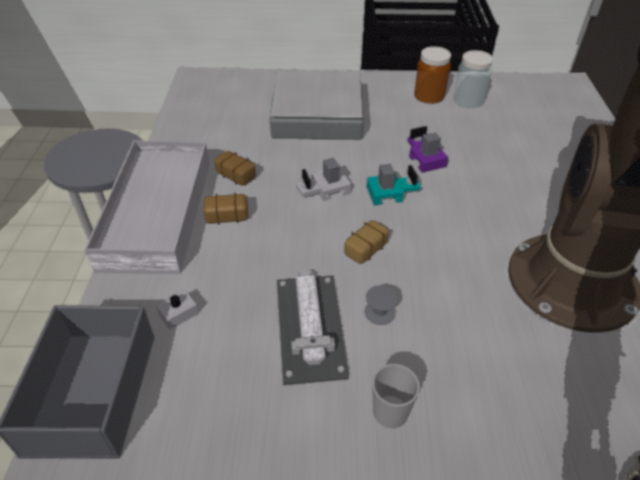

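View pics/wrist0.png

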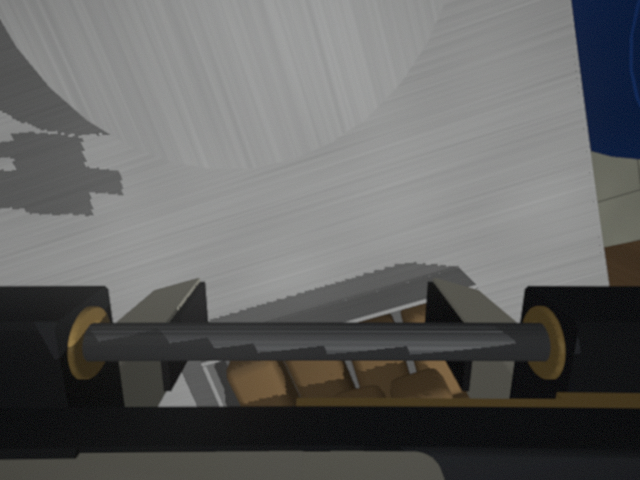

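The grey end stop is at scene (205,305) and side (325,182). The purple one (side 428,150), the turquoise one (side 393,185) and the spare block with its peg (side 180,305) are look-alikes. I'll confirm with enlarged crops.

```bash
cat > h.py <<'E'
import numpy as np, cv2
def load(n): return dict(np.load(f"pics/{n}.npz"))
def und(c,uv):
    return cv2.undistortPoints(np.array(uv,float).reshape(-1,1,2),c["K"],c["D"]).reshape(-1,2)
def ray(c,uv,z):
    n=und(c,uv); d=np.c_[n,np.ones(len(n))]@c["R"]; o=-c["R"].T@c["t"]
    s=(z-o[2])/d[:,2]; return o+s[:,None]*d
def proj(c,P):
    r,_=cv2.Rodrigues(c["R"]); return cv2.projectPoints(np.array(P,float).reshape(-1,1,3),r,c["t"],c["K"],c["D"])[0].reshape(-1,2)
def cloud(c):
    v,u=np.mgrid[0:480,0:640]; n=und(c,np.c_[u.ravel(),v.ravel()]); z=c["d"].ravel()[:,None]
    return ((np.c_[n,np.ones(len(n))]*z-c["t"])@c["R"]).reshape(480,640,3)
E
python3 - <<'E'
from h import *
s=load("side0"); e=load("scene0")
a=cv2.resize(s["im"][145:215,280:380],(800,560),interpolation=cv2.INTER_CUBIC)
b=cv2.resize(s["im"][260:390,260:370],(508,600),interpolation=cv2.INTER_CUBIC)
c=cv2.resize(e["im"][270:340,170:260],(720,560),interpolation=cv2.INTER_CUBIC)
for n,i in zip("abc",(a,b,c)): cv2.imwrite(f"pics/c0{n}.png",i[:,:,::-1])
P=cloud(s); print(P[182,325],P[300,309],P[345,300])
P=cloud(e); print(P[305,205])
E
```

```text
[ 0.49351559 -0.25937236  0.0308702 ] [0.51845999 0.08633311 0.030508  ] [0.5299127  0.19357448 0.04278803]
[ 0.49892844 -0.28110506  0.04173678]
```

View pics/c0a.png

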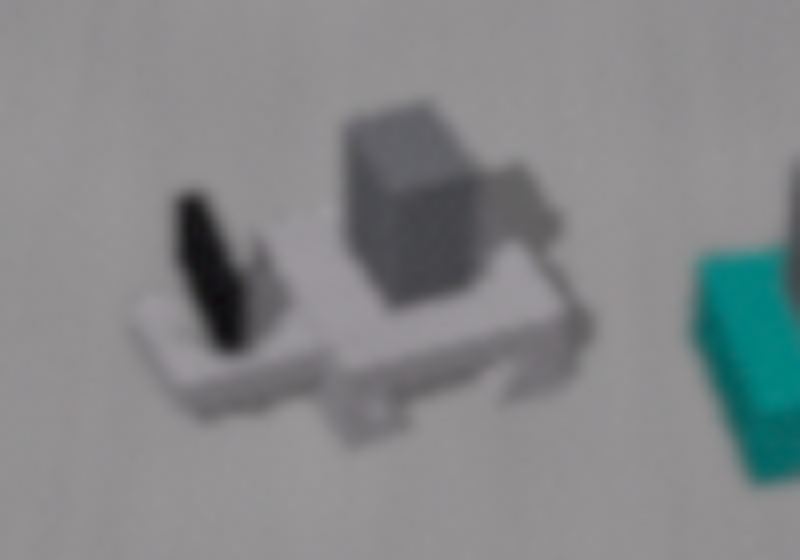

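View pics/c0b.png

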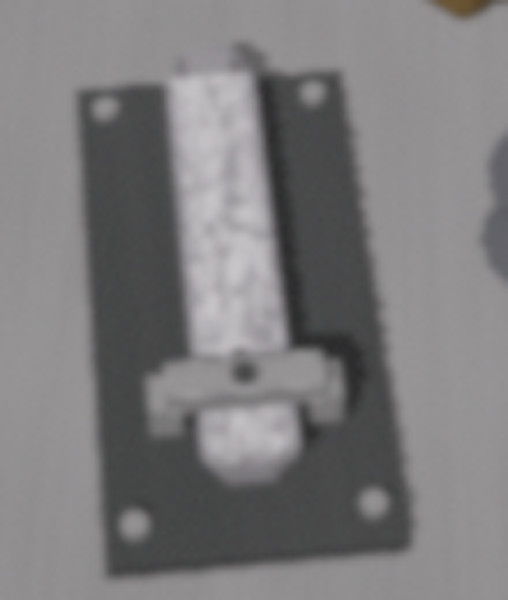

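View pics/c0c.png

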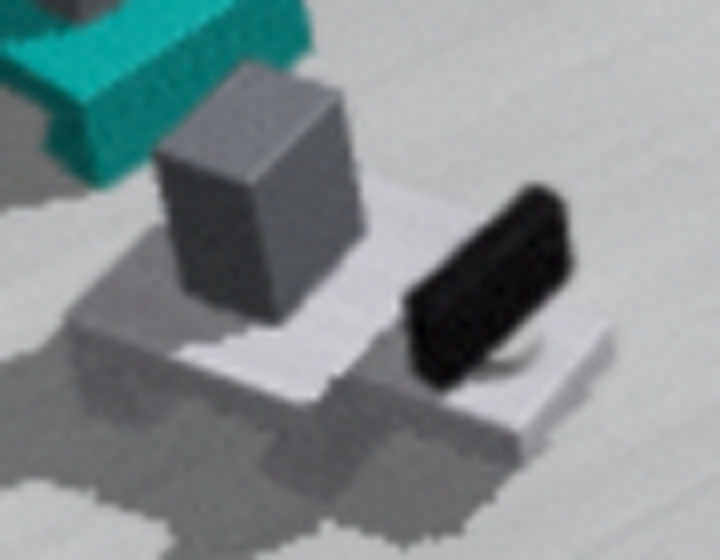

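The crops confirm it. The grey saddle has a grey tower (side 331,163) and a black knob bar (side 306,178), and the lug is on image-left. The rail's open end is at the top (side 307,272), and the collar is at (313,343). So gauge x is about world +Y, and the strip side is image-left (+X). Next I'll take first measurements.

```bash
python3 - <<'E'
from h import *
s=load("side0"); e=load("scene0")
A=np.array([[345,120],[430,100],[478,175],[395,195]])/8+[280,145]
p=ray(s,A,0.076); print("tower side",p,p.mean(0))
B=np.array([[155,155],[248,62],[342,95],[255,185]])/8+[170,270]
q=ray(e,B,0.076); print("tower scene",q,q.mean(0))
def yaw(a,b): d=b-a; return np.degrees(np.arctan2(d[1],d[0]))
print(yaw(p[1],p[2]),yaw(p[0],p[3]),yaw(p[0],p[1]),yaw(p[3],p[2]))
# plate
for c,n,win in((s,"side",(240,400,250,370)),(e,"scene",(200,285,300,430))):
    im=c["im"].astype(int); m=((im.max(2)<95)).astype(np.uint8)
    w=np.zeros_like(m); w[win[0]:win[1],win[2]:win[3]]=1; m*=w
    cs,_=cv2.findContours(m,cv2.RETR_EXTERNAL,cv2.CHAIN_APPROX_NONE); k=max(cs,key=cv2.contourArea)
    k=cv2.convexHull(k).reshape(-1,2)
    W=ray(c,k,0.010)[:,:2]
    print(n,cv2.minAreaRect((W*1000).astype(np.float32)))
C=np.array([[168,85],[248,75]])/4.615+[260,260]
print("rail end", ray(s,C,0.03))
C=np.array([[188,355],[290,348]])/4.615+[260,260]
print("collar ft on rail", ray(s,C,0.03))
C=np.array([[150,378],[330,355]])/4.615+[260,260]
print("collar top front", ray(s,C,0.043))
E
```

```text
tower side [[ 0.49858279 -0.28230317  0.076     ]
 [ 0.47451345 -0.29243223  0.076     ]
 [ 0.46101374 -0.25798628  0.076     ]
 [ 0.48414189 -0.24826229  0.076     ]] [ 0.47956297 -0.27024599  0.076     ]
tower scene [[ 0.48043434 -0.29631055  0.076     ]
 [ 0.46518673 -0.26520528  0.076     ]
 [ 0.48949988 -0.25454698  0.076     ]
 [ 0.50379159 -0.28417877  0.076     ]] [ 0.48472813 -0.2750604   0.076     ]
111.40071193393996 112.98774005220817 -157.1772749511233 -157.19618703256393
side ((514.9764404296875, 127.46919250488281), (111.59475708007812, 233.1056671142578), 6.918464183807373)
scene ((521.0242919921875, 117.8734130859375), (112.69961547851562, 235.42764282226562), 7.190005779266357)
rail end [[0.54445014 0.03370568 0.03      ]
 [0.51135075 0.02743801 0.03      ]]
collar ft on rail [[0.53006013 0.16818423 0.03      ]
 [0.49156604 0.16422852 0.03      ]]
collar top front [[0.54293965 0.18773609 0.043     ]
 [0.47658943 0.17623112 0.043     ]]
```

```bash
cat >> h.py <<'E'
from scipy.spatial.transform import Rotation as Ro
def toolR(yaw): # x at yaw(deg), z down
    a=np.radians(yaw); return np.array([[np.cos(a),np.sin(a),0],[np.sin(a),-np.cos(a),0],[0,0,-1]])
def plan(st,pos,yaw,n):
    R0=Ro.from_rotvec(st["ee_rot"]).as_matrix(); p0=st["position"]; Rt=toolR(yaw)
    rv=Ro.from_matrix(R0.T@Rt).as_rotvec(); d=(np.array(pos)-p0)/n
    R=R0
    for i in range(n):
        print(np.round(R.T@d*100,2).tolist(),np.round(rv/n,4).tolist()); R=R@Ro.from_rotvec(rv/n).as_matrix()
def snap(n,tag):
    from cell import vision
    c=vision.get_calibration(n); im,d=vision.get_image(n)
    np.savez(f"pics/{tag}.npz",im=im,d=d,**{k:np.array(v) for k,v in c.items()}); cv2.imwrite(f"pics/{tag}.png",im[:,:,::-1])
E
python3 - <<'E'
from h import *
from cell import arm
st=arm.observe(); w=load("wrist0")
R=Ro.from_rotvec(st["ee_rot"]).as_matrix(); o=-w["R"].T@w["t"]
print("cam in tool",R.T@(o-st["position"]), "axis",R.T@w["R"][2], "TCP px",proj(w,[st["position"]]))
x=R[:,0];print(np.degrees(np.arctan2(x[1],x[0])))
# aim: camera centre over gauge
yaw=7; Rt=toolR(yaw); co=Rt@(R.T@(o-st["position"])); ax=Rt@(R.T@w["R"][2]); print(co,ax)
h=0.26
for tgt in ([0.518,0.10,0.03],):
    z=h+co[2]; s=(z-tgt[2])/-ax[2]; pos=np.array(tgt)-s*ax-co; print(pos)
    pos[2]=h; plan(st,pos,yaw,12)
E
```

```text
cam in tool [-0.0001669  -0.07106492 -0.13593945] axis [-3.00011131e-04  2.66121205e-01  9.63939528e-01] TCP px [[316.56327023 326.19560863]]
72.417330394073
[-0.00882629  0.07051488  0.13593945] [ 0.03213424 -0.26417414 -0.96393953]
[0.5146272 0.1297733 0.26     ]
[-2.88, 3.76, -0.1] [0.0001, 0.0001, 0.0951]
[-2.51, 4.02, -0.1] [0.0001, 0.0001, 0.0951]
[-2.12, 4.24, -0.1] [0.0001, 0.0001, 0.0951]
[-1.7, 4.42, -0.1] [0.0001, 0.0001, 0.0951]
[-1.28, 4.56, -0.1] [0.0001, 0.0001, 0.0951]
[-0.84, 4.66, -0.1] [0.0001, 0.0001, 0.0951]
[-0.39, 4.72, -0.1] [0.0001, 0.0001, 0.0951]
[0.06, 4.74, -0.1] [0.0001, 0.0001, 0.0951]
[0.51, 4.71, -0.1] [0.0001, 0.0001, 0.0951]
[0.95, 4.64, -0.1] [0.0001, 0.0001, 0.0951]
[1.39, 4.53, -0.1] [0.0001, 0.0001, 0.0951]
[1.82, 4.38, -0.1] [0.0001, 0.0001, 0.0951]
```

Request:
apply_moves(
  commands=[
    [-1.7,2.3,0,0,0,0.06],
    [-1.6,2.4,0,0,0,0.06],
    [-1.4,2.5,0,0,0,0.06],
    [-1.2,2.6,0,0,0,0.06],
    [-1.0,2.7,0,0,0,0.06],
  ],
)

```text
clock: 0.65
position: [0.275, 0.4794, 0.2485]
ee_rot: [2.785, 1.452, -0.001]
force: [0.6, 0.4, -0.2]
width: 1.001
```

```bash
python3 - <<'E'
from h import *
from cell import arm
st=arm.observe(); print(st["clock"],st["position"],Ro.from_rotvec(st["ee_rot"]).as_matrix()[:,0])
plan(st,[.515,.13,.26],7,12)
E
```

```text
0.65 [0.2749503  0.47944172 0.24853309] [ 5.72462789e-01  8.19930588e-01 -4.30799168e-04]
[-1.24, 3.31, -0.1] [0.0, 0.0, 0.0699]
[-1.01, 3.39, -0.1] [0.0, 0.0, 0.0699]
[-0.77, 3.45, -0.1] [0.0, 0.0, 0.0699]
[-0.53, 3.49, -0.1] [0.0, 0.0, 0.0699]
[-0.28, 3.52, -0.1] [0.0, 0.0, 0.0699]
[-0.03, 3.53, -0.1] [0.0, 0.0, 0.0699]
[0.21, 3.53, -0.1] [0.0, 0.0, 0.0699]
[0.46, 3.5, -0.1] [0.0, 0.0, 0.0699]
[0.7, 3.46, -0.1] [0.0, 0.0, 0.0699]
[0.94, 3.4, -0.1] [0.0, 0.0, 0.0699]
[1.18, 3.33, -0.1] [0.0, 0.0, 0.0699]
[1.41, 3.24, -0.1] [0.0, 0.0, 0.0699]
```

Request:
apply_moves(
  commands=[
    [-1.2,3.3,-0.1,0,0,0.07],
    [-1.0,3.4,-0.1,0,0,0.07],
    [-0.8,3.4,-0.1,0,0,0.07],
    [-0.5,3.5,-0.1,0,0,0.07],
    [-0.3,3.5,-0.1,0,0,0.07],
  ],
)

```text
clock: 1.15
position: [0.3754, 0.3342, 0.2538]
ee_rot: [-2.996, -0.943, -0.0]
force: [0.3, 0.6, 0.7]
width: 0.998
```

Request:
apply_moves(
  commands=[
    [0,3.5,-0.1,0,0,0.07],
    [0.2,3.5,-0.1,0,0,0.07],
    [0.5,3.5,-0.1,0,0,0.07],
    [0.7,3.5,-0.1,0,0,0.07],
    [0.9,3.4,-0.1,0,0,0.07],
  ],
)

```text
clock: 1.65
position: [0.4755, 0.1892, 0.2588]
ee_rot: [-3.115, -0.407, -0.0]
force: [0.7, 0.6, 0.4]
width: 0.998
```

Request:
apply_moves(
  commands=[
    [1.2,3.3,0,0,0,0.07],
    [1.4,3.2,0,0,0,0.07],
    [0,0,0,0,0,0],
    [0,0,0,0,0,0],
  ],
)

```text
clock: 2.05
position: [0.515, 0.1325, 0.2585]
ee_rot: [3.136, 0.191, -0.001]
force: [-0.4, 0.5, -0.1]
width: 0.999
```

```bash
python3 - <<'E'
from h import *
from cell import arm
st=arm.observe(); print(st["clock"],st["position"],Ro.from_rotvec(st["ee_rot"]).as_matrix()[:,0],st["dq"].round(3))
snap("wrist","wrist1")
E
```

```text
2.05 [0.51500706 0.13250471 0.25854741] [ 9.92612627e-01  1.21326144e-01 -3.74782752e-04] [-0.028 -0.006 -0.03   0.008 -0.002  0.002 -0.001]
```

View pics/wrist1.png

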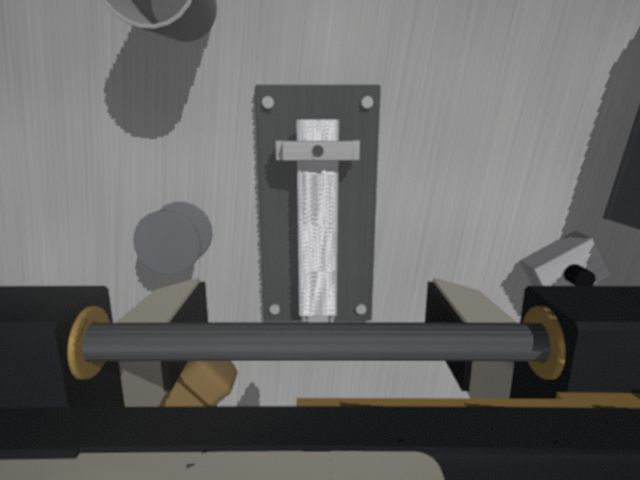

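The wrist view shows the gauge head-on. The rail spans columns 299–338, the open end is near row 317 and the collar is at rows 141–160. I'll fit the edges.

```bash
cat > g.py <<'E'
from h import *
w=load("wrist1"); g=cv2.cvtColor(w["im"],cv2.COLOR_RGB2GRAY).astype(float)
def edge(prof,off,lv):
    i=np.where((prof[:-1]-lv)*(prof[1:]-lv)<=0)[0]; return [off+k+(lv-prof[k])/(prof[k+1]-prof[k]+1e-9) for k in i]
L=[];Rr=[];PL=[];PR=[]
for r in range(180,295,4):
    p=cv2.blur(g,(1,5))[r]
    l=edge(p[285:310],285,130); q=edge(p[325:352],325,130)
    if l: L.append((l[0],r))
    if q: Rr.append((q[-1],r))
    a=edge(p[245:275],245,110); b=edge(p[362:392],362,110)
    if a: PL.append((a[0],r))
    if b: PR.append((b[-1],r))
def fit(P,z):
    W=ray(w,P,z)[:,:2]; v=cv2.fitLine((W*1000).astype(np.float32),cv2.DIST_HUBER,0,.01,.01).ravel()
    d=v[:2]*np.sign(v[1]); return d,v[2:],np.degrees(np.arctan2(d[1],d[0])), np.abs((W*1000-v[2:])@[-d[1],d[0]]).max()
for n,P,z in(("L",L,.03),("R",Rr,.03),("PL",PL,.01),("PR",PR,.01)): print(n,len(P),fit(P,z))
dl,pl,_,_=fit(L,.03); dr,pr,_,_=fit(Rr,.03); d=dl+dr; d/=np.linalg.norm(d); nrm=np.array([-d[1],d[0]])
print("width",(pl-pr)@nrm,"yaw",np.degrees(np.arctan2(d[1],d[0])))
_,pa,_,_=fit(PL,.01); _,pb,_,_=fit(PR,.01); print("plate w",(pa-pb)@nrm, "plate mid n",(pa+pb)/2@nrm,"rail mid n",(pl+pr)/2@nrm)
for c in(290,345): print("col",c,g[130:180,c].astype(int))
print(g[295:330,318].astype(int)); print("L",[round(x,1) for x,_ in L]); print("R",[round(x,1) for x,_ in Rr])
for r in (84,319.):
    print(ray(w,[[318,r]],.01)[0,:2]*1000@np.c_[d,nrm])
i=cv2.resize(w["im"][75:330,240:395],(486,800)[::1],interpolation=cv2.INTER_CUBIC); cv2.imwrite("pics/w1c.png",cv2.resize(i,(365,600))[:,:,::-1])
E
python3 g.py
```

```text
L 29 (array([-0.12398332,  0.9922843 ], dtype=float32), array([504.97107,  82.06278], dtype=float32), np.float32(97.12205), np.float64(0.1674856337183193))
R 29 (array([-0.12288564,  0.99242085], dtype=float32), array([537.7251 , 107.02111], dtype=float32), np.float32(97.05867), np.float64(0.1662792788557963))
PL 29 (array([-0.12165232,  0.9925728 ], dtype=float32), array([461.966 , 103.3599], dtype=float32), np.float32(96.98747), np.float64(0.5944484372194742))
PR 29 (array([-0.12451099,  0.99221826], dtype=float32), array([576.6982 ,  99.12038], dtype=float32), np.float32(97.15252), np.float64(0.16595780037605196))
width 35.584267 yaw 97.090355
plate w 113.33149 plate mid n -527.8571 rail mid n -529.03094
col 290 [ 76  77  78  77  77  77  72  63  57  66  92 127 150 160 158 154 154 153
 156 155 155 155 154 151 150 153 150 151 152 136 102  70  55  57  60  58
  57  59  57  59  58  56  57  57  58  56  56  59  58  57]
col 345 [ 76  76  77  75  75  77  76  77  75  79  99 128 151 158 153 154 155 156
 154 154 155 154 150 151 151 151 150 150 149 131  95  64  58  59  58  57
  58  58  60  56 
[... 651 characters left out ...]
64(298.8), np.float64(298.9), np.float64(298.9), np.float64(298.9), np.float64(299.0)]
R [np.float64(337.1), np.float64(337.3), np.float64(337.3), np.float64(337.1), np.float64(337.1), np.float64(337.1), np.float64(337.1), np.float64(337.1), np.float64(337.0), np.float64(336.9), np.float64(336.9), np.float64(336.9), np.float64(336.9), np.float64(336.6), np.float64(336.5), np.float64(336.5), np.float64(336.5), np.float64(336.5), np.float64(336.4), np.float64(336.2), np.float64(336.3), np.float64(336.2), np.float64(336.2), np.float64(336.1), np.float64(336.0), np.float64(336.0), np.float64(336.0), np.float64(336.1), np.float64(336.0)]
[ 174.31896123 -529.73530568]
[ -53.74991339 -529.6285737 ]
```

View pics/w1c.png

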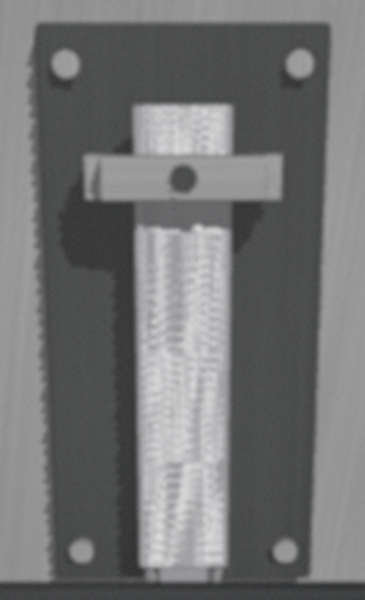

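```bash
cat >> g.py <<'E'
print('----')
B=np.c_[d,nrm]
for nm,uv,z in(("tex end near",[318,316.5],.03),("tex end far",[318,119.3],.03),("rail nose tip seen",[318,321],.0285),("plate far",[318,84.5],.01),("collar top front L",[290,159.8],.043),("collar top front R",[345,159.5],.043),("collar top back",[318,140.7],.043),("collar L",[276,150],.043),("collar R",[359.5,150],.043)):
    print(nm, ray(w,[uv],z)[0,:2]*1000@B)
P=cloud(w); print(P[200:280:20,318]); print(P[240,270],P[150,300],P[310,318],P[319,318])
E
python3 g.py | sed -n '/----/,$p'
```

```text
----
tex end near [ -41.03929425 -529.54271174]
tex end far [ 144.20561058 -529.6307392 ]
rail nose tip seen [ -46.63314762 -529.54673563]
plate far [ 173.90609053 -529.73513771]
collar top front L [ 111.14298532 -505.78824481]
collar top front R [ 111.30956419 -552.47054333]
collar top back [ 126.85311812 -529.56344832]
collar L [ 119.28442457 -494.14122308]
collar R [ 119.15722931 -564.55500416]
[[0.51637877 0.13910112 0.02996892]
 [0.50674085 0.20322459 0.39461113]
 [0.52098146 0.10193759 0.03040076]
 [0.52342547 0.08224462 0.02948516]]
[0.47508992 0.09047316 0.00976244] [0.49576249 0.18191583 0.04423349] [0.52973981 0.03127024 0.02948192] [0.53088087 0.02203394 0.03011354]
```

The texture ends lie 185 mm apart, which is the untapered length (200 − 16). The nose tip must then extend past the bottom edge of the plate, behind the gripper rod. I'll take a second view further along.

Request:
apply_moves(
  commands=[
    [0,3.0,0,0,0,0],
    [0,3.0,0,0,0,0],
    [0,3.0,0,0,0,0],
    [0,0,0,0,0,0],
    [0,0,0,0,0,0],
  ],
  claw=0.0,
)

```text
clock: 2.6
position: [0.5256, 0.045, 0.2587]
ee_rot: [-3.135, -0.195, 0.0]
force: [-0.9, 0.0, -0.3]
width: 0.615
```

```bash
python3 - <<'E'
from h import *
from cell import arm
st=arm.observe(); print(st["clock"],st["position"],st["width"])
snap("wrist","wrist2")
w=load("wrist2"); i=w["im"][60:320,200:440]; cv2.imwrite("pics/w2c.png",cv2.resize(i,(554,600),interpolation=cv2.INTER_CUBIC)[:,:,::-1])
plan(st,[.484,-.245,.26],22.5,10)
E
```

```text
2.6 [0.52564255 0.04502378 0.25870295] 0.6148057796218486
[-0.77, 2.83, -0.02] [-0.0001, 0.0, -0.0268]
[-0.85, 2.8, -0.01] [-0.0001, 0.0, -0.0268]
[-0.92, 2.78, -0.01] [-0.0001, 0.0, -0.0268]
[-1.0, 2.75, -0.01] [-0.0001, 0.0, -0.0268]
[-1.07, 2.73, -0.01] [-0.0001, 0.0, -0.0268]
[-1.14, 2.7, -0.01] [-0.0001, 0.0, -0.0268]
[-1.22, 2.67, -0.01] [-0.0001, 0.0, -0.0268]
[-1.29, 2.63, -0.01] [-0.0001, 0.0, -0.0268]
[-1.36, 2.6, -0.01] [-0.0001, 0.0, -0.0268]
[-1.43, 2.56, -0.01] [-0.0001, 0.0, -0.0268]
```

View pics/w2c.png

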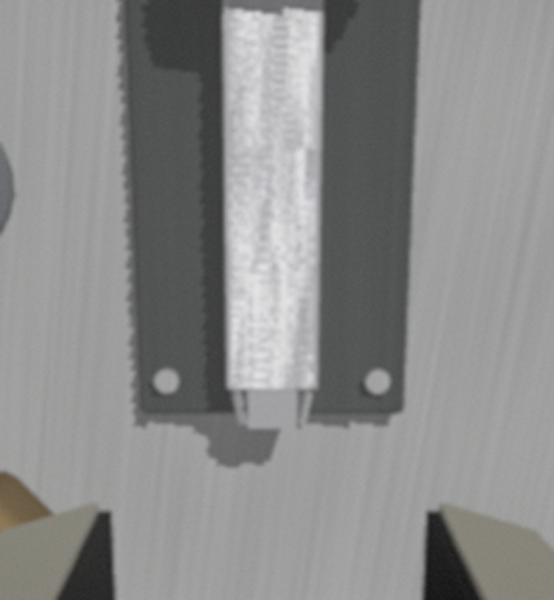

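The nose is now visible. The taper starts at crop row 389, the tip is at row 428 and the rail centre is near column 272.

```bash
python3 - <<'E'
from h import *
w=load("wrist2"); g=cv2.blur(cv2.cvtColor(w["im"],cv2.COLOR_RGB2GRAY),(1,5)).astype(float)
d=np.array([np.cos(np.radians(97.07)),np.sin(np.radians(97.07))]); B=np.c_[d,[-d[1],d[0]]]
k=240/554
for nm,uv,z in(("taper start",[272,389],.03),("tip",[272,428],.0285),("tipL",[234,391],.0),("platenear L",[145,411],.01),("platenear R",[395,411],.01)):
    print(nm,ray(w,[[200+uv[0]*k,60+uv[1]*k]],z)[0,:2]*1000@B)
from g import edge
E
cat > g2.py <<'E'
from h import *
import sys
def railmid(tag,rows,lw,rw,lv=130):
    w=load(tag); g=cv2.blur(cv2.cvtColor(w["im"],cv2.COLOR_RGB2GRAY),(1,5)).astype(float); out=[]
    for sgn,(a,b) in((1,lw),(-1,rw)):
        P=[]
        for r in rows:
            p=g[r,a:b]; i=np.where((p[:-1]-lv)*(p[1:]-lv)<=0)[0]
            if len(i):
                k=i[0] if sgn>0 else i[-1]; P.append((a+k+(lv-p[k])/(p[k+1]-p[k]+1e-9),r))
        W=(ray(w,P,.03)[:,:2]*1000).astype(np.float32); v=cv2.fitLine(W,cv2.DIST_HUBER,0,.01,.01).ravel(); dd=v[:2]*np.sign(v[1]); out.append((dd,v[2:],P[0],P[-1]))
    d=out[0][0]+out[1][0]; d/=np.linalg.norm(d); n=np.array([-d[1],d[0]])
    print(np.degrees(np.arctan2(d[1],d[0])),"w",(out[0][1]-out[1][1])@n,"mid",(out[0][1]+out[1][1])/2, out[0][2:],out[1][2:])
railmid("wrist2",range(80,220,4),(290,310),(328,350))
E
python3 g2.py
```

```text
taper start [ -40.00332464 -529.29065191]
tip [ -56.67957979 -529.34078313]
tipL [ -48.40769244 -513.00953116]
platenear L [ -54.68397866 -475.58403599]
platenear R [ -54.53609372 -581.55370741]
L 29 (array([-0.12398332,  0.9922843 ], dtype=float32), array([504.97107,  82.06278], dtype=float32), np.float32(97.12205), np.float64(0.1674856337183193))
R 29 (array([-0.12288564,  0.99242085], dtype=float32), array([537.7251 , 107.02111], dtype=float32), np.float32(97.05867), np.float64(0.1662792788557963))
PL 29 (array([-0.12165232,  0.9925728 ], dtype=float32), array([461.966 , 103.3599], dtype=float32), np.float32(96.98747), np.float64(0.5944484372194742))
PR 29 (array([-0.12451099,  0.99221826], dtype=float32), array([576.6982 ,  99.12038], dtype=float32), np.float32(97.15252), np.float64(0.16595780037605196))
width 35.584267 yaw 97.090355
plate w 113.33149 plate mid n -527.8571 rail mid n -529.03094
col 290 [ 76  77  78  77  77  77  72  63  57  66  92 127 150 160 158 154 154 153
 156 155 155 155 154 151 150 153 150 151 152 136 102  70  55  57  60  58
  57  59  57  59  58  56  57  57  
[... 1732 characters left out ...]
 top front L [ 111.14298532 -505.78824481]
collar top front R [ 111.30956419 -552.47054333]
collar top back [ 126.85311812 -529.56344832]
collar L [ 119.28442457 -494.14122308]
collar R [ 119.15722931 -564.55500416]
[[0.51637877 0.13910112 0.02996892]
 [0.50674085 0.20322459 0.39461113]
 [0.52098146 0.10193759 0.03040076]
 [0.52342547 0.08224462 0.02948516]]
[0.47508992 0.09047316 0.00976244] [0.49576249 0.18191583 0.04423349] [0.52973981 0.03127024 0.02948192] [0.53088087 0.02203394 0.03011354]
97.070404 w 36.12849 mid [520.3339   102.666046] ((np.float64(296.3142857142767), 80), (np.float64(297.8372093023061), 216)) ((np.float64(339.261904761911), 80), (np.float64(337.3750000000117), 216))
```

Request:
apply_moves(
  commands=[
    [-0.8,2.8,0,0,0,-0.027],
    [-0.9,2.8,0,0,0,-0.027],
    [-0.9,2.8,0,0,0,-0.027],
    [-1.0,2.8,0,0,0,-0.027],
    [-1.1,2.7,0,0,0,-0.027],
  ],
  claw=0.0,
)

```text
clock: 3.15
position: [0.5044, -0.0999, 0.2587]
ee_rot: [-3.114, -0.413, -0.0]
force: [-0.0, -0.4, -0.1]
width: 0.5
```

Request:
apply_moves(
  commands=[
    [-1.1,2.7,0,0,0,-0.027],
    [-1.2,2.7,0,0,0,-0.027],
    [-1.3,2.6,0,0,0,-0.027],
    [-1.4,2.6,0,0,0,-0.027],
    [-1.4,2.6,0,0,0,-0.027],
  ],
)

```text
clock: 3.65
position: [0.4848, -0.2453, 0.2586]
ee_rot: [-3.078, -0.622, -0.001]
force: [-0.2, 0.2, 0.4]
width: 0.504
```

Request:
apply_moves(
  commands=[
    [0,0,0,0,0,0],
    [0,0,0,0,0,0],
    [0,0,0,0,0,0],
  ],
)

```text
clock: 3.95
position: [0.4849, -0.2442, 0.2585]
ee_rot: [-3.079, -0.619, -0.0]
force: [0.1, 0.3, 0.2]
width: 0.5
```

```bash
python3 - <<'E'
from h import *
from cell import arm
st=arm.observe(); print(st["clock"],st["position"],st["ee_rot"],st["width"],st["force"],st["ft_torque"])
snap("wrist","wrist3")
E
```

```text
3.95 [ 0.48485829 -0.24424105  0.25845486] [-3.07891687e+00 -6.18703477e-01 -4.80954728e-05] 0.499643543834559 [0.13143188 0.34081832 0.23941631] [-0.08765081  0.01154518 -0.03334032]
```

View pics/wrist3.png

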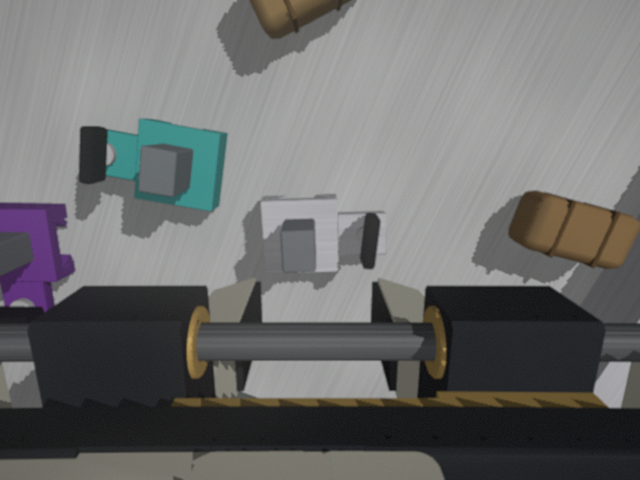

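```bash
python3 - <<'E'
from h import *
w=load("wrist3"); i=w["im"][180:290,245:405]; cv2.imwrite("pics/w3c.png",cv2.resize(i,(800,550),interpolation=cv2.INTER_CUBIC)[:,:,::-1])
E
```

```text
(no output)
```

View pics/w3c.png

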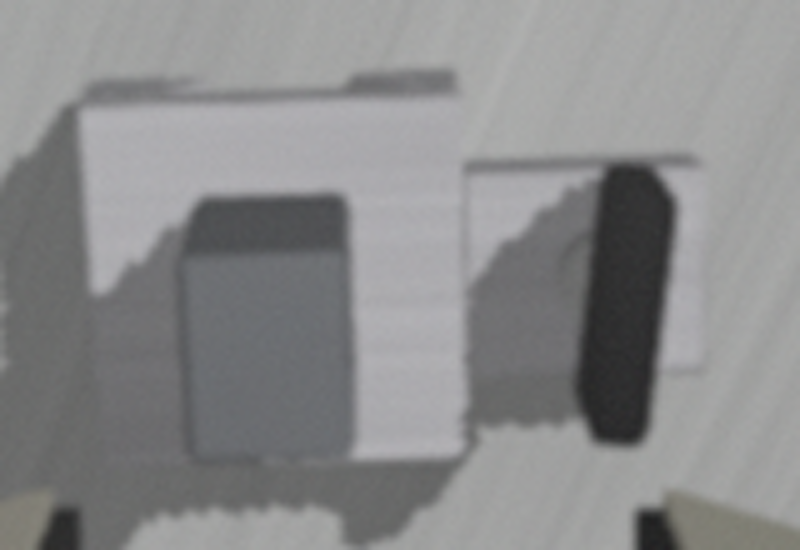

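```bash
python3 - <<'E'
from h import *
w=load("wrist3")
A=np.array([[181,253],[348,250],[355,455],[190,461]])/5+[245,180]
p=ray(w,A,.076)[:,:2]*1000; print(p,p.mean(0))
ya=lambda a,b:np.degrees(np.arctan2(*(b-a)[::-1]))
print([ya(p[0],p[1]),ya(p[3],p[2]),ya(p[3],p[0]),ya(p[2],p[1])],[np.linalg.norm(p[i]-p[(i+1)%4]) for i in range(4)])
S=np.array([[80,100],[458,96],[465,455]])/5+[245,180]
q=ray(w,S,.031)[:,:2]*1000; print(q,ya(q[0],q[1]),ya(q[2],q[1]),np.linalg.norm(q[0]-q[1]),np.linalg.norm(q[2]-q[1]),(q[0]+q[2])/2)
K=np.array([[605,172],[665,172],[648,432],[598,432]])/5+[245,180]
k=ray(w,[(K[0]+K[1])/2,(K[2]+K[3])/2],.062)[:,:2]*1000; print("knob",k,ya(k[1],k[0]),k.mean(0))
E
```

```text
[[ 463.27216065 -264.40597801]
 [ 487.91129225 -253.53887716]
 [ 502.49791769 -285.418729  ]
 [ 477.667953   -296.96182177]] [ 482.8373309  -275.08135149]
[np.float64(23.799900683610705), np.float64(24.933037596863297), np.float64(113.85442286370565), np.float64(114.58646245051098)] [np.float64(26.92917910285901), np.float64(35.05844541344242), np.float64(27.381930853091294), np.float64(35.596654340273666)]
[[ 436.8890477  -257.05320125]
 [ 499.42971255 -230.04054979]
 [ 528.0213556  -292.44716556]] 23.36054914281768 114.61492298957684 68.12501815056878 68.64450264429598 [ 482.45520165 -274.7501834 ]
knob [[ 528.14116999 -226.00879061]
 [ 545.45701679 -268.36325599]] 112.2362985979631 [ 536.79909339 -247.1860233 ]
```

Tower top corners (crop 181,253 / 348,250 / 355,455 / 190,461) put the tower at (482.8, −275.1) mm with yaw 24/114°. Its size is 27×35.3 mm (28×36 expected), and the saddle centre agrees to 0.5 mm. I'll approach now.

```bash
python3 - <<'E'
from h import *
from cell import arm
plan(arm.observe(),[.4828,-.2751,.100],24,5)
E
```

```text
[-0.28, 0.56, 3.17] [-0.0002, -0.0, -0.0044]
[-0.28, 0.55, 3.17] [-0.0002, -0.0, -0.0044]
[-0.28, 0.55, 3.17] [-0.0002, -0.0, -0.0044]
[-0.28, 0.55, 3.17] [-0.0002, -0.0, -0.0044]
[-0.29, 0.55, 3.17] [-0.0002, -0.0, -0.0044]
```

Request:
apply_moves(
  commands=[
    [-0.28,0.55,3.15,0,0,-0.0044],
    [-0.28,0.55,3.15,0,0,-0.0044],
    [-0.28,0.55,3.15,0,0,-0.0044],
    [-0.28,0.55,3.1,0,0,-0.0044],
    [-0.28,0.55,3.0,0,0,-0.0044],
  ],
)

```text
clock: 4.5
position: [0.4826, -0.2757, 0.1019]
ee_rot: [-3.072, -0.652, -0.0]
force: [0.2, -0.6, 0.2]
width: 0.499
```

Request:
apply_moves(
  commands=[
    [0,0,0,0,0,0],
    [0,0,0,0,0,0],
  ],
)

```text
clock: 4.7
position: [0.4823, -0.2763, 0.1035]
ee_rot: [-3.073, -0.65, 0.001]
force: [0.4, 0.3, 0.2]
width: 0.503
```

```bash
python3 - <<'E'
from h import *
from cell import arm
st=arm.observe(); print(st["position"]);plan(st,[.4828,-.2751,.058],24,4); snap("wrist","wrist4")
E
```

```text
[ 0.48227261 -0.2762506   0.10352703]
[0.02, -0.02, 1.14] [-0.0002, 0.0001, -0.0006]
[0.02, -0.02, 1.14] [-0.0002, 0.0001, -0.0006]
[0.02, -0.02, 1.14] [-0.0002, 0.0001, -0.0006]
[0.02, -0.02, 1.14] [-0.0002, 0.0001, -0.0006]
```

View pics/wrist4.png

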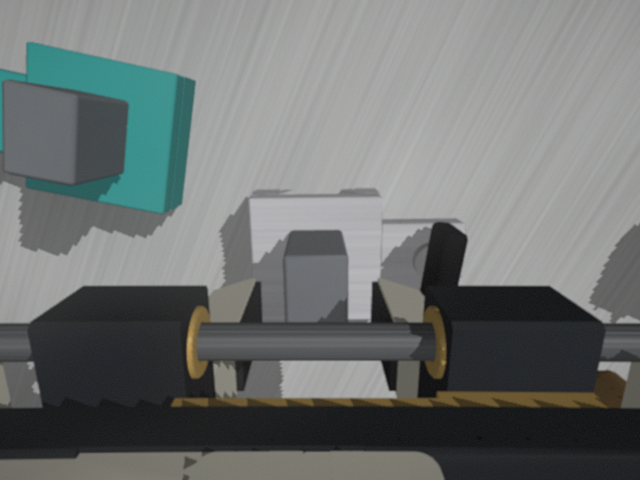

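The tower (columns 285–348) sits centred between the fingers (260–372). I'll descend and grip.

Request:
apply_moves(
  commands=[
    [0.02,-0.02,1.1,0,0,0],
    [0.02,-0.02,1.1,0,0,0],
    [0.02,-0.02,1.1,0,0,0],
    [0,0,1.1,0,0,0],
    [0,0,0,0,0,0],
  ],
)

```text
clock: 5.25
position: [0.4813, -0.2758, 0.0574]
ee_rot: [-3.072, -0.648, 0.004]
force: [-0.0, -0.2, 0.2]
width: 0.501
```

Request:
apply_moves(
  commands=[
    [0,0,0,0,0,0],
    [0,0,0,0,0,0],
    [0,0,0,0,0,0],
    [0,0,0,0,0,0],
    [0,0,0,0,0,0],
  ],
  claw=1.0,
  newtons=25,
)

```text
clock: 5.75
position: [0.4825, -0.2766, 0.0596]
ee_rot: [3.073, 0.648, 0.001]
force: [-0.7, 0.2, 1.0]
width: 0.306
```

```bash
python3 - <<'E'
from h import *
from cell import arm
st=arm.observe(); print({k:np.round(v,4) for k,v in st.items()})
E
```

```text
{'clock': np.float64(5.75), 'joints': array([ 0.1132,  0.5846,  0.4401,  1.9604, -0.3844,  0.6776,  1.2084]), 'dq': array([-0.0009, -0.0003,  0.0011,  0.003 ,  0.0004, -0.0005,  0.0007]), 'joint_efforts': array([-3.60000e-01, -6.16936e+01,  7.75390e+00, -1.98097e+01,
       -1.67100e-01,  9.83000e-02, -3.83000e-02]), 'position': array([ 0.4825, -0.2766,  0.0596]), 'ee_rot': array([3.0734e+00, 6.4850e-01, 9.0000e-04]), 'force': array([-0.7209,  0.1633,  1.0181]), 'ft_torque': array([-0.1673,  0.1041,  0.0274]), 'width': np.float64(0.3064)}
```

Gripped at 28.2 mm, which matches the 28 mm tower. I'll check cake clearance at the staging spot, then lift.

```bash
python3 - <<'E'
from h import *
s=load("side0"); print(ray(s,[[367,235],[346,250],[388,228],[365,262]],.03))
w=load("wrist3"); print(ray(w,[[262,20],[285,37]],.03))
E
```

```text
[[ 0.40391013 -0.08878284  0.03      ]
 [ 0.44815573 -0.04439981  0.03      ]
 [ 0.35879358 -0.11095514  0.03      ]
 [ 0.41098146 -0.01230995  0.03      ]]
[[ 0.38611996 -0.12004953  0.03      ]
 [ 0.40768656 -0.1243735   0.03      ]]
```

Request:
apply_moves(
  commands=[
    [0,0,-0.5,0,0,0],
    [0,0,-1.5,0,0,0],
    [0,0,-2.0,0,0,0],
    [0,0,-2.0,0,0,0],
    [0,0,-1.5,0,0,0],
  ],
)

```text
clock: 6.25
position: [0.482, -0.2761, 0.1351]
ee_rot: [-3.074, -0.648, 0.0]
force: [-0.3, -0.4, -5.5]
width: 0.304
```

Request:
apply_moves(
  commands=[
    [0,0,0,0,0,0],
    [0,0,0,0,0,0],
  ],
)

```text
clock: 6.45
position: [0.482, -0.2759, 0.1338]
ee_rot: [-3.073, -0.649, 0.0]
force: [-0.8, 0.7, -5.7]
width: 0.301
```

```bash
python3 - <<'E'
from h import *
from cell import arm
st=arm.observe(); print({k:np.round(v,4) for k,v in st.items()}); plan(st,[.5394,-.050,.13],7.07,10)
E
```

```text
{'clock': np.float64(6.45), 'joints': array([ 0.0579,  0.4798,  0.5086,  1.9081, -0.3094,  0.8318,  1.1457]), 'dq': array([ 0.0047,  0.0167, -0.0077,  0.0107,  0.0001, -0.0011,  0.002 ]), 'joint_efforts': array([ 5.67000e-02, -6.23222e+01,  8.90730e+00, -2.68106e+01,
        5.75000e-02,  1.04800e-01, -4.30000e-02]), 'position': array([ 0.482 , -0.2759,  0.1338]), 'ee_rot': array([-3.0733e+00, -6.4890e-01,  4.0000e-04]), 'force': array([-0.782 ,  0.741 , -5.6736]), 'ft_torque': array([-0.0784,  0.0532, -0.0089]), 'width': np.float64(0.3008)}
[1.44, -1.83, 0.04] [-0.0001, 0.0, 0.0293]
[1.38, -1.88, 0.04] [-0.0001, 0.0, 0.0293]
[1.33, -1.92, 0.04] [-0.0001, 0.0, 0.0293]
[1.27, -1.95, 0.04] [-0.0001, 0.0, 0.0293]
[1.21, -1.99, 0.04] [-0.0001, 0.0, 0.0293]
[1.16, -2.02, 0.04] [-0.0001, 0.0, 0.0293]
[1.1, -2.06, 0.04] [-0.0001, 0.0, 0.0293]
[1.03, -2.09, 0.04] [-0.0001, 0.0, 0.0293]
[0.97, -2.12, 0.04] [-0.0001, 0.0, 0.0293]
[0.91, -2.15, 0.04] [-0.0001, 0.0, 0.0293]
```

Request:
apply_moves(
  commands=[
    [1.4,-1.8,0,0,0,0.0293],
    [1.4,-1.9,0,0,0,0.0293],
    [1.3,-1.9,0,0,0,0.0293],
    [1.3,-2.0,0,0,0,0.0293],
    [1.2,-2.0,0,0,0,0.0293],
  ],
)

```text
clock: 6.95
position: [0.5099, -0.1619, 0.1329]
ee_rot: [-3.113, -0.42, 0.004]
force: [1.1, 0.1, -5.1]
width: 0.301
```

Request:
apply_moves(
  commands=[
    [1.2,-2.0,0,0,0,0.0293],
    [1.1,-2.1,0,0,0,0.0293],
    [1.0,-2.1,0,0,0,0.0293],
    [1.0,-2.1,0,0,0,0.0293],
    [0.9,-2.1,0,0,0,0.0293],
  ],
)

```text
clock: 7.45
position: [0.5389, -0.0494, 0.1329]
ee_rot: [-3.136, -0.191, 0.004]
force: [0.8, 0.6, -5.3]
width: 0.302
```

Request:
apply_moves(
  commands=[
    [0,0,0,0,0,0],
    [0,0,0,0,0,0],
    [0,0,0,0,0,0],
  ],
)

```text
clock: 7.75
position: [0.5389, -0.0514, 0.1336]
ee_rot: [3.135, 0.192, -0.002]
force: [0.1, -0.3, -4.7]
width: 0.308
```

```bash
cat >> h.py <<'E'
Dg=np.array([np.cos(np.radians(97.07)),np.sin(np.radians(97.07))]); Ng=np.array([-Dg[1],Dg[0]])
def status():
    from cell import arm
    st=arm.observe(); p=st["position"]*1000; R=Ro.from_rotvec(st["ee_rot"]).as_matrix(); f=st["force"]
    print("t %.2f s %.2f n %.2f z %.2f yaw %.2f tilt x %.2f y %.2f deg | F s %.1f n %.1f z %.1f | M s %.2f n %.2f z %.3f w %.3f"%(st["clock"],p[:2]@Dg,p[:2]@Ng,p[2],np.degrees(np.arctan2(R[1,0],R[0,0])),np.degrees(R[2,0]),np.degrees(R[2,1]),f[:2]@Dg,f[:2]@Ng,f[2],st["ft_torque"][:2]@Dg,st["ft_torque"][:2]@Ng,st["ft_torque"][2],st["width"]))
    return st
E
python3 - <<'E'
from h import *
st=status(); plan(st,[.5394,-.050,.073],7.07,5); snap("side","side1"); snap("scene","scene1"); snap("wrist","wrist5")
s=load("side1"); cv2.imwrite("pics/s1c.png",cv2.resize(s["im"][180:360,230:400],(567,600),interpolation=cv2.INTER_CUBIC)[:,:,::-1])
E
```

```text
t 7.75 s -117.31 n -528.53 z 133.55 yaw 7.01 tilt x -0.08 y 0.02 deg | F s -0.3 n -0.1 z -4.7 | M s 0.15 n 0.07 z -0.002 w 0.308
[0.01, -0.03, 1.21] [0.0001, 0.0003, -0.0002]
[0.01, -0.03, 1.21] [0.0001, 0.0003, -0.0002]
[0.01, -0.03, 1.21] [0.0001, 0.0003, -0.0002]
[0.01, -0.03, 1.21] [0.0001, 0.0003, -0.0002]
[0.01, -0.03, 1.21] [0.0001, 0.0003, -0.0002]
```

View pics/s1c.png

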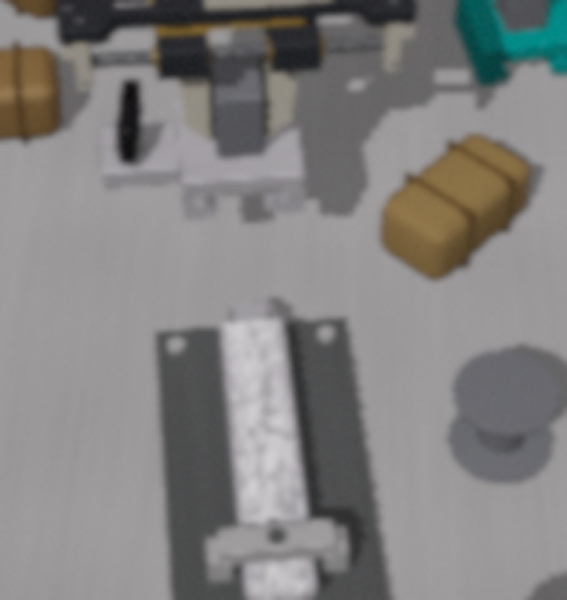

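View pics/wrist5.png

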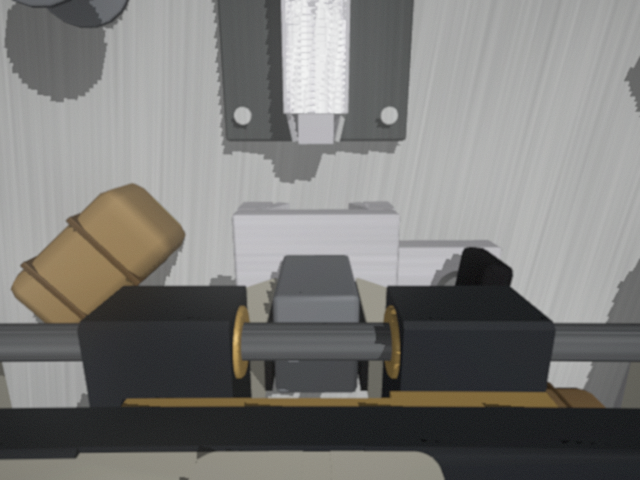

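The wrist view shows good alignment: saddle edges at columns 235–397 (centre 316) and rail edges at 284–349 (centre 316.5). Next I'll check that numerically, then lower to riding height.

```bash
python3 - <<'E'
from h import *
w=load("wrist5"); g=cv2.blur(cv2.cvtColor(w["im"],cv2.COLOR_RGB2GRAY),(1,5)).astype(float)
def ed(r,a,b,lv):
    p=g[r,a:b]; i=np.where((p[:-1]-lv)*(p[1:]-lv)<=0)[0]; return [round(a+k+(lv-p[k])/(p[k+1]-p[k]+1e-9),2) for k in i]
for r in (20,50,80,100): 
    l=ed(r,270,300,130)[0]; q=ed(r,335,365,130)[-1]; print(r,l,q,[ (x[:2]*1000)@Ng for x in ray(w,[[l,r],[q,r]],.03)])
print(ed(225,220,250,140),ed(225,380,410,140), g[225,225:245].astype(int),g[225,388:408].astype(int))
zt=.1335-.0596+.031
P=ray(w,[[235.5,225],[397.3,225]],zt)[:,:2]*1000; print(P@Ng,(P@Ng).mean())
P=ray(w,[[235,214],[397,214]],zt)[:,:2]*1000; print("front s",P@Dg)
E
```

```text
20 280.82 349.8 [np.float64(-510.6571038447966), np.float64(-547.1603498365796)]
50 281.42 349.34 [np.float64(-510.5987141417334), np.float64(-547.2339436773294)]
80 282.26 348.83 [np.float64(-510.67354449546497), np.float64(-547.2794431635557)]
100 282.54 348.6 [np.float64(-510.5711424147835), np.float64(-547.3700322142361)]
[] [] [179 178 178 180 180 179 173 163 165 179 189 193 192 193 193 193 193 193
 193 193] [187 187 186 187 187 187 186 187 185 184 180 180 179 181 183 183 182 179
 177 177]
[-495.6726207  -562.97465847] -529.3236395879601
front s [-81.52835876 -81.62809045]
```

Request:
apply_moves(
  commands=[
    [0,0,1.5,0,0,0],
    [0,0,1.5,0,0,0],
    [0,0,1.5,0,0,0],
    [0,0,1.0,0,0,0],
    [0,0,0.5,0,0,0],
  ],
)

```text
clock: 8.4
position: [0.5393, -0.0509, 0.0734]
ee_rot: [3.136, 0.192, -0.002]
force: [-0.4, -0.4, -5.2]
width: 0.302
```

Request:
apply_moves(
  commands=[
    [0,0,0,0,0,0],
    [0,0,0,0,0,0],
    [0,0,0,0,0,0],
  ],
)

```text
clock: 8.7
position: [0.5402, -0.0506, 0.0748]
ee_rot: [-3.136, -0.193, -0.002]
force: [-0.1, -0.1, -5.6]
width: 0.301
```

```bash
python3 - <<'E'
from h import *
st=status()
E
```

```text
t 8.70 s -116.75 n -529.84 z 74.84 yaw 7.04 tilt x 0.07 y 0.00 deg | F s -0.0 n 0.1 z -5.6 | M s 0.13 n 0.09 z -0.031 w 0.301
```

Request:
apply_moves(
  commands=[
    [-0.14,0,0.2,0,0,0],
    [0,0,0,0,0,0],
    [0,0,0,0,0,0],
  ],
)

```text
clock: 9.0
position: [0.5382, -0.0507, 0.0723]
ee_rot: [-3.136, -0.193, -0.0]
force: [0.6, -1.0, -5.7]
width: 0.302
```

```bash
python3 - <<'E'
from h import *
status()
E
```

```text
t 9.00 s -116.54 n -527.92 z 72.31 yaw 7.05 tilt x 0.00 y -0.01 deg | F s -1.1 n -0.4 z -5.7 | M s 0.12 n 0.12 z -0.004 w 0.302
```

Request:
apply_moves(
  commands=[
    [0,0,0,0,0,0],
    [0,0,0,0,0,0],
  ],
)

```text
clock: 9.2
position: [0.5384, -0.0507, 0.0723]
ee_rot: [-3.136, -0.193, -0.0]
force: [0.7, 0.9, -5.1]
width: 0.3
```

```bash
python3 - <<'E'
from h import *
status(); snap("wrist","wrist6"); snap("side","side2")
status()
w=load("wrist6"); cv2.imwrite("pics/w6c.png",cv2.resize(w["im"][0:290,170:470],(621,600),interpolation=cv2.INTER_CUBIC)[:,:,::-1])
s=load("side2"); cv2.imwrite("pics/s2c.png",cv2.resize(s["im"][200:300,250:360],(660,600),interpolation=cv2.INTER_CUBIC)[:,:,::-1])
E
```

```text
t 9.20 s -116.59 n -528.02 z 72.30 yaw 7.05 tilt x 0.01 y -0.00 deg | F s 0.8 n -0.8 z -5.1 | M s 0.05 n 0.13 z 0.006 w 0.300
t 9.30 s -116.61 n -528.01 z 72.25 yaw 7.04 tilt x 0.00 y -0.00 deg | F s 0.4 n -1.0 z -5.0 | M s 0.06 n 0.07 z -0.001 w 0.305
```

View pics/w6c.png

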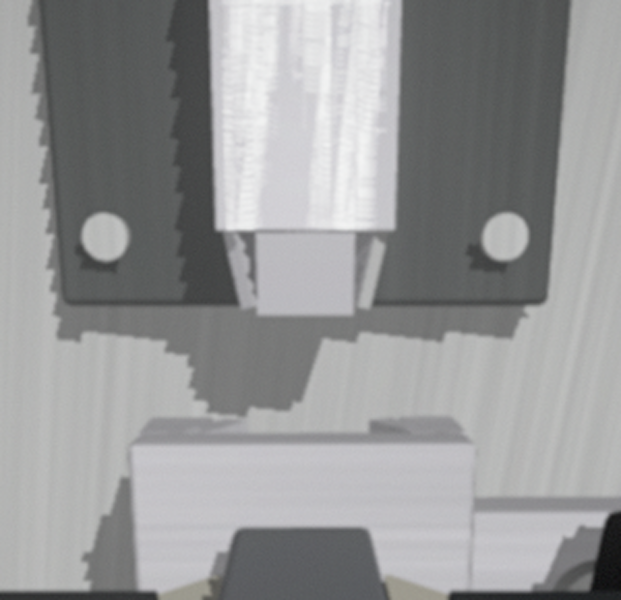

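View pics/s2c.png

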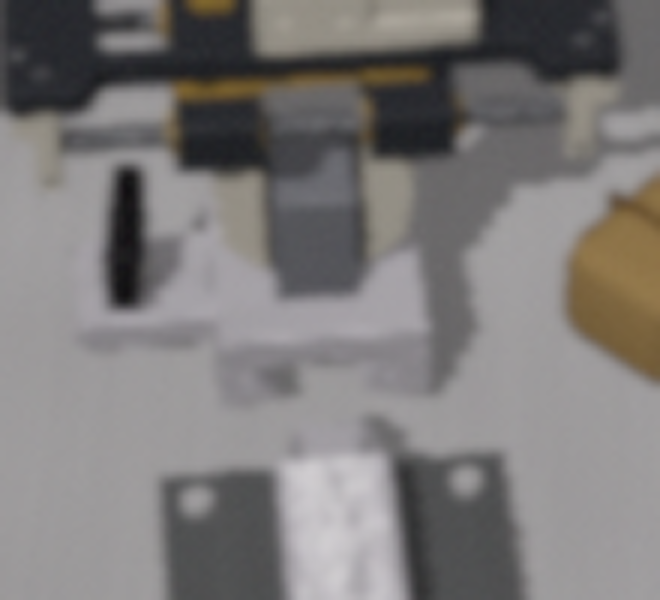

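The rail's mid column (305.5) and the saddle's (303) agree to about 0.7 mm, well inside the play and the taper's lead-in. The jaw and knob are on the strip side. I'll begin sliding.

Request:
apply_moves(
  commands=[
    [0.03,-0.5,0,0,0,0],
    [0,-0.5,0,0,0,0],
    [0,-0.5,0,0,0,0],
    [0,-0.5,0,0,0,0],
    [0,0,0,0,0,0],
  ],
)

```text
clock: 9.8
position: [0.536, -0.0296, 0.0721]
ee_rot: [-3.135, -0.195, 0.0]
force: [-0.1, -0.1, -5.2]
width: 0.305
```

```bash
python3 - <<'E'
from h import *
status()
E
```

```text
t 9.80 s -95.30 n -528.29 z 72.12 yaw 7.13 tilt x -0.02 y -0.04 deg | F s -0.1 n 0.1 z -5.2 | M s 0.07 n 0.12 z 0.037 w 0.305
```

Request:
apply_moves(
  commands=[
    [0,-0.4,0,0,0,0],
    [0,-0.4,0,0,0,0],
    [0,-0.4,0,0,0,0],
  ],
)

```text
clock: 10.1
position: [0.5346, -0.0187, 0.0722]
ee_rot: [-3.136, -0.193, 0.0]
force: [-0.3, -0.5, -5.6]
width: 0.3
```

```bash
python3 - <<'E'
from h import *
status()
E
```

```text
t 10.10 s -84.32 n -528.24 z 72.20 yaw 7.03 tilt x -0.00 y -0.00 deg | F s -0.4 n 0.3 z -5.6 | M s 0.05 n -0.02 z 0.055 w 0.300
```

Request:
apply_moves(
  commands=[
    [0,-0.4,0,0,0,0],
    [0,-0.4,0,0,0,0],
    [0,-0.4,0,0,0,0],
  ],
)

```text
clock: 10.4
position: [0.5332, -0.0066, 0.0722]
ee_rot: [-3.136, -0.193, -0.0]
force: [0.2, -0.1, -4.5]
width: 0.303
```

```bash
python3 - <<'E'
from h import *
status()
E
```

```text
t 10.40 s -72.22 n -528.30 z 72.24 yaw 7.05 tilt x 0.00 y -0.00 deg | F s -0.2 n -0.2 z -4.5 | M s 0.11 n 0.15 z -0.044 w 0.303
```

Request:
apply_moves(
  commands=[
    [0,-0.4,0,0,0,0],
    [0,-0.4,0,0,0,0],
    [0,-0.4,0,0,0,0],
  ],
)

```text
clock: 10.7
position: [0.5317, 0.0052, 0.0722]
ee_rot: [-3.136, -0.193, -0.0]
force: [-0.3, -0.2, -5.5]
width: 0.305
```

```bash
python3 - <<'E'
from h import *
status(); snap("wrist","wrist7"); snap("side","side3")
s=load("side3"); a=cv2.resize(s["im"][220:320,250:360],(440,400),interpolation=cv2.INTER_CUBIC); b=cv2.resize(load("wrist7")["im"][0:290,170:470],(414,400))
cv2.imwrite("pics/m7.png",np.hstack([a,b[:400,:360]])[:,:,::-1])
E
```

```text
t 10.70 s -60.27 n -528.28 z 72.22 yaw 7.04 tilt x 0.00 y -0.00 deg | F s -0.2 n 0.3 z -5.5 | M s 0.04 n 0.12 z 0.019 w 0.305
```

View pics/m7.png

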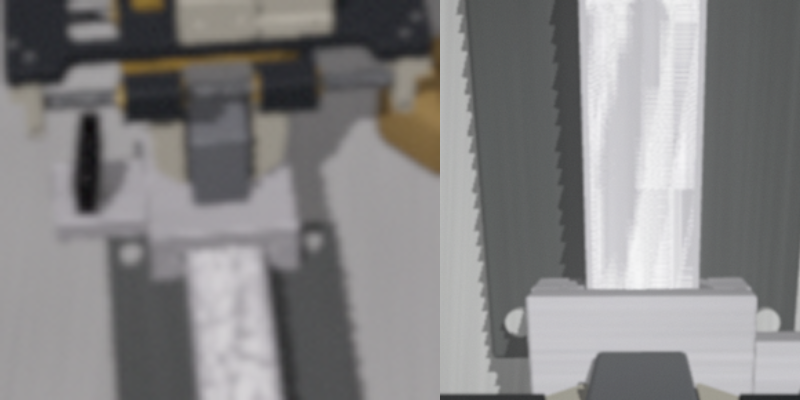

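It has entered the rail with no contact force, and both views show the rail in the groove. Continuing.

Request:
apply_moves(
  commands=[
    [0,-0.8,0,0,0,0],
    [0,-0.8,0,0,0,0],
    [0,-0.8,0,0,0,0],
    [0,-0.8,0,0,0,0],
    [0,-0.8,0,0,0,0],
  ],
)

```text
clock: 11.3
position: [0.5267, 0.0455, 0.0722]
ee_rot: [-3.136, -0.193, 0.0]
force: [-0.5, 0.1, -5.2]
width: 0.307
```

```bash
python3 - <<'E'
from h import *
status()
E
```

```text
t 11.30 s -19.69 n -528.29 z 72.21 yaw 7.06 tilt x -0.00 y -0.01 deg | F s 0.2 n 0.5 z -5.2 | M s 0.15 n 0.05 z 0.015 w 0.307
```

Request:
apply_moves(
  commands=[
    [0,-0.8,0,0,0,0],
    [0,-0.8,0,0,0,0],
    [0,-0.8,0,0,0,0],
    [0,-0.8,0,0,0,0],
    [0,-0.8,0,0,0,0],
  ],
)

```text
clock: 11.8
position: [0.5218, 0.085, 0.0722]
ee_rot: [-3.136, -0.193, 0.0]
force: [-0.3, 0.2, -6.0]
width: 0.305
```

```bash
python3 - <<'E'
from h import *
status()
E
```

```text
t 11.80 s 20.08 n -528.31 z 72.22 yaw 7.04 tilt x -0.00 y -0.00 deg | F s 0.3 n 0.2 z -6.0 | M s 0.11 n 0.13 z 0.014 w 0.305
```

Request:
apply_moves(
  commands=[
    [0,-0.8,0,0,0,0],
    [0,-0.8,0,0,0,0],
    [0,-0.8,0,0,0,0],
    [0,-0.8,0,0,0,0],
    [0,-0.6,0,0,0,0],
  ],
)

```text
clock: 12.3
position: [0.5171, 0.1229, 0.0722]
ee_rot: [-3.135, -0.194, 0.0]
force: [0.3, -0.6, -5.7]
width: 0.304
```

```bash
python3 - <<'E'
from h import *
status(); snap("wrist","wrist8")
w=load("wrist8"); cv2.imwrite("pics/w8c.png",cv2.resize(w["im"][100:310,200:430],(657,600),interpolation=cv2.INTER_CUBIC)[:,:,::-1])
E
```

```text
t 12.30 s 58.30 n -528.34 z 72.21 yaw 7.07 tilt x -0.00 y -0.01 deg | F s -0.6 n -0.2 z -5.7 | M s 0.08 n 0.07 z -0.007 w 0.304
```

View pics/w8c.png

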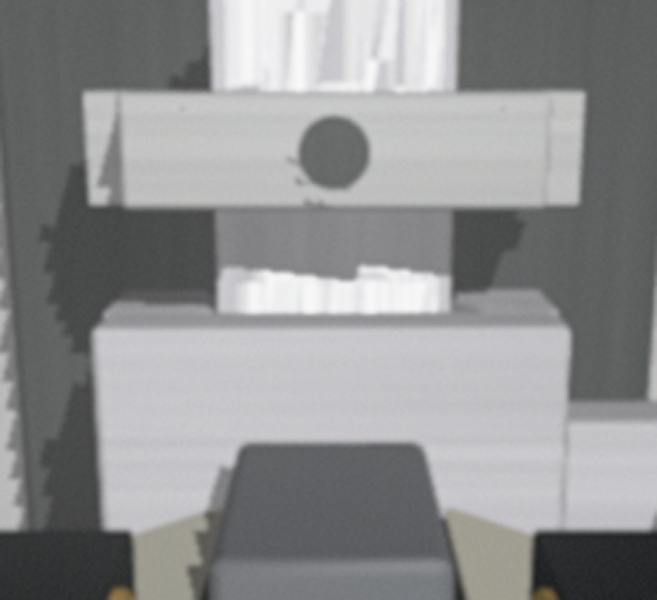

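The gap is 118 px at 6.7 px/mm, or about 17.6 mm, which agrees with the predicted 16.7 mm. I'll close it slowly.

Request:
apply_moves(
  commands=[
    [0,-0.4,0,0,0,0],
    [0,-0.4,0,0,0,0],
    [0,-0.3,0,0,0,0],
    [0,-0.2,0,0,0,0],
    [0,0,0,0,0,0],
  ],
)

```text
clock: 12.85
position: [0.5156, 0.1352, 0.0722]
ee_rot: [-3.136, -0.194, -0.0]
force: [0.9, -0.0, -5.0]
width: 0.306
```

```bash
python3 - <<'E'
from h import *
status()
E
```

```text
t 12.85 s 70.69 n -528.36 z 72.22 yaw 7.06 tilt x 0.00 y -0.01 deg | F s -0.1 n -0.9 z -5.0 | M s 0.03 n 0.04 z -0.009 w 0.306
```

Request:
apply_moves(
  commands=[
    [0,-0.1,0,0,0,0],
    [0,-0.1,0,0,0,0],
  ],
)

```text
clock: 13.05
position: [0.5154, 0.1367, 0.0722]
ee_rot: [3.136, 0.192, -0.0]
force: [0.5, -0.1, -5.8]
width: 0.305
```

```bash
python3 - <<'E'
from h import *
status(); snap("wrist","wrist9")
w=load("wrist9"); cv2.imwrite("pics/w9c.png",cv2.resize(w["im"][150:310,200:430],(800,556),interpolation=cv2.INTER_CUBIC)[:,:,::-1])
E
```

```text
t 13.05 s 72.20 n -528.34 z 72.23 yaw 7.02 tilt x -0.00 y 0.01 deg | F s -0.2 n -0.5 z -5.8 | M s 0.09 n 0.11 z -0.022 w 0.305
```

View pics/w9c.png

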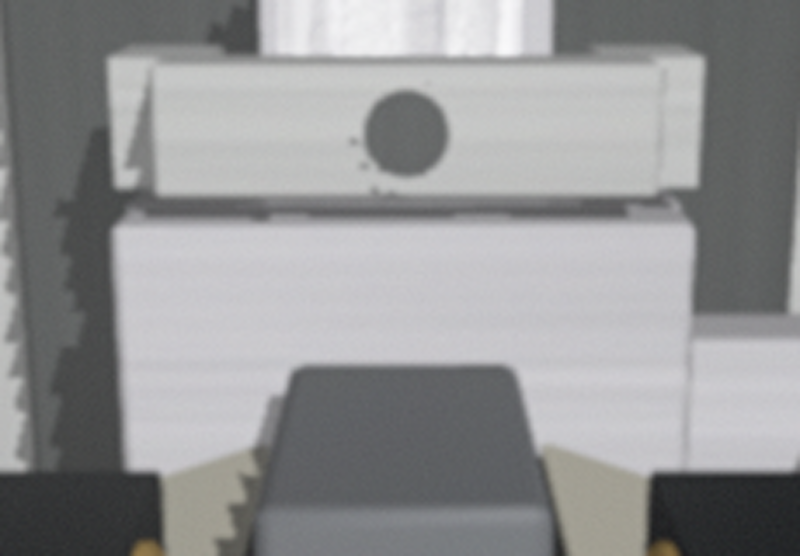

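About 3 mm remain (rows 196–222). I'll creep in.

Request:
apply_moves(
  commands=[
    [0,-0.08,0,0,0,0],
    [0,-0.08,0,0,0,0],
    [0,0,0,0,0,0],
  ],
)

```text
clock: 13.4
position: [0.5152, 0.1386, 0.0722]
ee_rot: [-3.136, -0.193, -0.0]
force: [-0.5, -0.3, -4.6]
width: 0.303
```

```bash
python3 - <<'E'
from h import *
status()
E
```

```text
t 13.40 s 74.11 n -528.38 z 72.24 yaw 7.05 tilt x 0.00 y -0.01 deg | F s -0.3 n 0.6 z -4.6 | M s 0.09 n 0.16 z 0.041 w 0.303
```

Request:
apply_moves(
  commands=[
    [0,-0.05,0,0,0,0],
    [0,0,0,0,0,0],
  ],
)

```text
clock: 13.6
position: [0.5152, 0.139, 0.0722]
ee_rot: [-3.136, -0.193, -0.0]
force: [0.6, -0.0, -5.9]
width: 0.305
```

```bash
python3 - <<'E'
from h import *
status()
E
```

```text
t 13.60 s 74.57 n -528.37 z 72.23 yaw 7.04 tilt x 0.00 y -0.00 deg | F s -0.1 n -0.6 z -5.9 | M s 0.07 n 0.06 z 0.027 w 0.305
```

Request:
apply_moves(
  commands=[
    [0,-0.04,0,0,0,0],
    [0,0,0,0,0,0],
  ],
)

```text
clock: 13.8
position: [0.5152, 0.1394, 0.0722]
ee_rot: [-3.136, -0.193, -0.0]
force: [-0.5, -0.8, -4.9]
width: 0.303
```

```bash
python3 - <<'E'
from h import *
status()
E
```

```text
t 13.80 s 74.92 n -528.39 z 72.23 yaw 7.04 tilt x 0.00 y -0.00 deg | F s -0.7 n 0.6 z -4.9 | M s 0.10 n 0.07 z 0.002 w 0.303
```

Request:
apply_moves(
  commands=[
    [0,-0.04,0,0,0,0],
    [0,0,0,0,0,0],
  ],
)

```text
clock: 14.0
position: [0.5151, 0.1395, 0.0723]
ee_rot: [3.135, 0.193, 0.0]
force: [0.5, -0.5, -4.1]
width: 0.306
```

```bash
python3 - <<'E'
from h import *
status()
E
```

```text
t 14.00 s 75.06 n -528.36 z 72.25 yaw 7.03 tilt x 0.00 y 0.01 deg | F s -0.6 n -0.5 z -4.1 | M s 0.11 n 0.38 z -0.005 w 0.306
```

Request:
apply_moves(
  commands=[
    [0,-0.03,0,0,0,0],
    [0,0,0,0,0,0],
  ],
)

```text
clock: 14.2
position: [0.5151, 0.1396, 0.0723]
ee_rot: [3.135, 0.192, 0.0]
force: [-0.8, -2.6, -4.4]
width: 0.3
```

```bash
python3 - <<'E'
from h import *
status(); status()
E
```

```text
t 14.20 s 75.12 n -528.33 z 72.26 yaw 7.01 tilt x 0.00 y 0.02 deg | F s -2.5 n 1.1 z -4.4 | M s 0.14 n 0.74 z 0.012 w 0.300
t 14.20 s 75.12 n -528.33 z 72.26 yaw 7.01 tilt x 0.00 y 0.02 deg | F s -2.5 n 1.1 z -4.4 | M s 0.14 n 0.74 z 0.012 w 0.300
```

The collar contact shows as F_s −2.5 N and a step in the moment. Now I'll lower it gently onto the rail.

Request:
apply_moves(
  commands=[
    [0,0,0.03,0,0,0],
    [0,0,0.03,0,0,0],
    [0,0,0,0,0,0],
  ],
)

```text
clock: 14.5
position: [0.5152, 0.1396, 0.0717]
ee_rot: [3.135, 0.192, 0.0]
force: [-0.3, -4.8, -3.0]
width: 0.303
```

```bash
python3 - <<'E'
from h import *
status()
E
```

```text
t 14.50 s 75.14 n -528.43 z 71.71 yaw 7.01 tilt x 0.01 y 0.02 deg | F s -4.7 n 0.9 z -3.0 | M s 0.18 n 1.08 z -0.106 w 0.303
```

Request:
apply_moves(
  commands=[
    [0,0,0.02,0,0,0],
    [0,0,0,0,0,0],
  ],
)

```text
clock: 14.7
position: [0.5152, 0.1396, 0.0717]
ee_rot: [3.136, 0.192, 0.0]
force: [-1.1, -5.0, -0.2]
width: 0.305
```

```bash
python3 - <<'E'
from h import *
status()
snap("wrist","wrist10")
w=load("wrist10"); cv2.imwrite("pics/w10c.png",cv2.resize(w["im"][150:310,200:430],(800,556),interpolation=cv2.INTER_CUBIC)[:,:,::-1])
E
```

```text
t 14.70 s 75.10 n -528.45 z 71.66 yaw 7.01 tilt x 0.01 y 0.01 deg | F s -4.8 n 1.7 z -0.2 | M s 0.34 n 1.13 z -0.058 w 0.305
```

View pics/w10c.png

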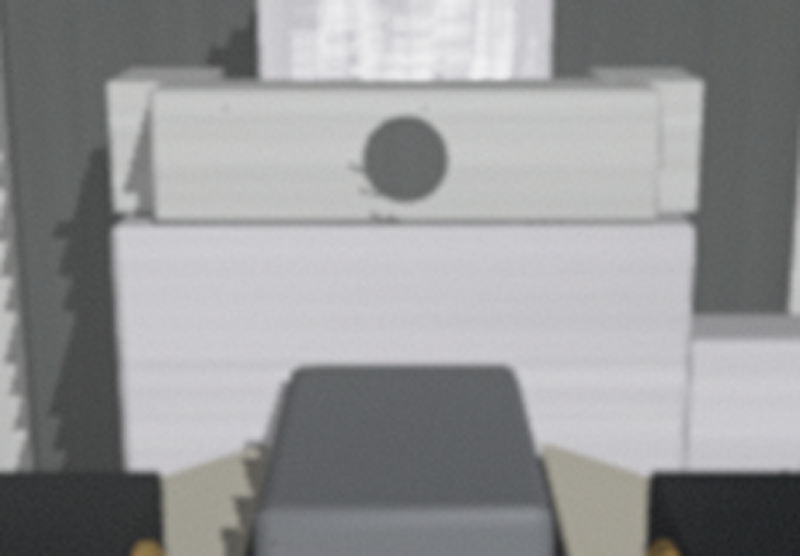

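It is flush with the collar along its full width (row 220), and the weight is off the gripper. I'll ease the preload, release and rise.

Request:
apply_moves(
  commands=[
    [0,0.03,0,0,0,0],
    [0,0,0,0,0,0],
  ],
)

```text
clock: 14.95
position: [0.5152, 0.1395, 0.0716]
ee_rot: [-3.136, -0.193, -0.0]
force: [-1.4, -5.1, 2.2]
width: 0.303
```

Request:
apply_moves(
  commands=[
    [0,0,0,0,0,0],
    [0,0,0,0,0,0],
    [0,0,0,0,0,0],
  ],
  claw=0.1,
)

```text
clock: 15.25
position: [0.5153, 0.1406, 0.0715]
ee_rot: [-3.135, -0.194, -0.001]
force: [0.5, 0.5, 0.3]
width: 0.445
```

Request:
apply_moves(
  commands=[
    [0,0,-1.5,0,0,0],
    [0,0,-2.0,0,0,0],
    [0,0,-2.5,0,0,0],
    [0,0,-2.5,0,0,0],
    [0,0,-2.5,0,0,0],
  ],
)

```text
clock: 15.75
position: [0.515, 0.1401, 0.1825]
ee_rot: [-3.135, -0.194, -0.0]
force: [0.9, 0.2, 0.4]
width: 0.448
```

Request:
apply_moves(
  commands=[
    [2.0,-2.0,-1.0,0,0,0],
    [2.0,-2.0,-1.0,0,0,0],
    [2.2,-1.0,0,0,0,0],
    [0,0,0,0,0,0],
    [0,0,0,0,0,0],
  ],
)

```text
clock: 16.25
position: [0.5702, 0.197, 0.201]
ee_rot: [3.135, 0.194, -0.001]
force: [0.1, -1.0, -1.4]
width: 0.448
```

```bash
python3 - <<'E'
from h import *
status()
snap("wrist","wrist11"); snap("side","side4")
w=load("wrist11"); cv2.imwrite("pics/w11c.png",cv2.resize(w["im"][140:330,200:440],(758,600),interpolation=cv2.INTER_CUBIC)[:,:,::-1])
E
```

```text
t 16.25 s 125.34 n -590.14 z 201.03 yaw 7.07 tilt x -0.04 y 0.03 deg | F s -1.0 n 0.1 z -1.4 | M s 0.09 n 0.11 z -0.015 w 0.448
```

View pics/w11c.png

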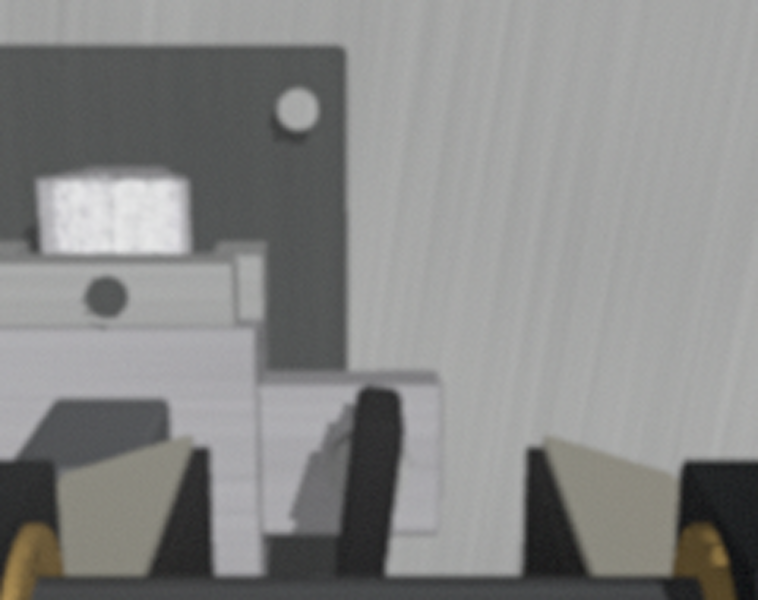

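The end stop stays flush. The bar looks slightly clockwise (~6°) already. I'll centre over it for a measurement.

Request:
apply_moves(
  commands=[
    [0,2.5,0,0,0,0],
    [0,2.4,0,0,0,0],
    [0,0,0,0,0,0],
    [0,0,0,0,0,0],
  ],
)

```text
clock: 16.75
position: [0.576, 0.1474, 0.2016]
ee_rot: [-3.135, -0.19, 0.001]
force: [-0.6, 0.5, 0.8]
width: 0.448
```

```bash
python3 - <<'E'
from h import *
status()
snap("wrist","wrist12")
w=load("wrist12"); cv2.imwrite("pics/w12c.png",cv2.resize(w["im"][150:300,220:410],(760,600),interpolation=cv2.INTER_CUBIC)[:,:,::-1])
im=w["im"].astype(int); m=(im.max(2)<62).astype(np.uint8); m[:,:290]=0; m[:,340:]=0; m[:180]=0; m[295:]=0
cs,_=cv2.findContours(m,cv2.RETR_EXTERNAL,cv2.CHAIN_APPROX_NONE); k=max(cs,key=cv2.contourArea).reshape(-1,2)
W=(ray(w,k,.074)[:,:2]*1000); r=cv2.minAreaRect(W.astype(np.float32)); print(r, W[:,:2].mean(0)); c=np.array(r[0]); print("s,n",c@Dg,c@Ng); print(cv2.boundingRect(k))
E
```

```text
t 16.75 s 75.34 n -589.73 z 201.57 yaw 6.92 tilt x -0.02 y -0.03 deg | F s 0.6 n 0.5 z 0.8 | M s 0.10 n 0.08 z -0.009 w 0.448
((575.6217041015625, 149.91015625), (11.061256408691406, 48.371212005615234), 0.14865675568580627) [576.19473675 150.38232458]
s,n 77.92171806441439 -589.6961989309208
(304, 197, 23, 70)
```

View pics/w12c.png

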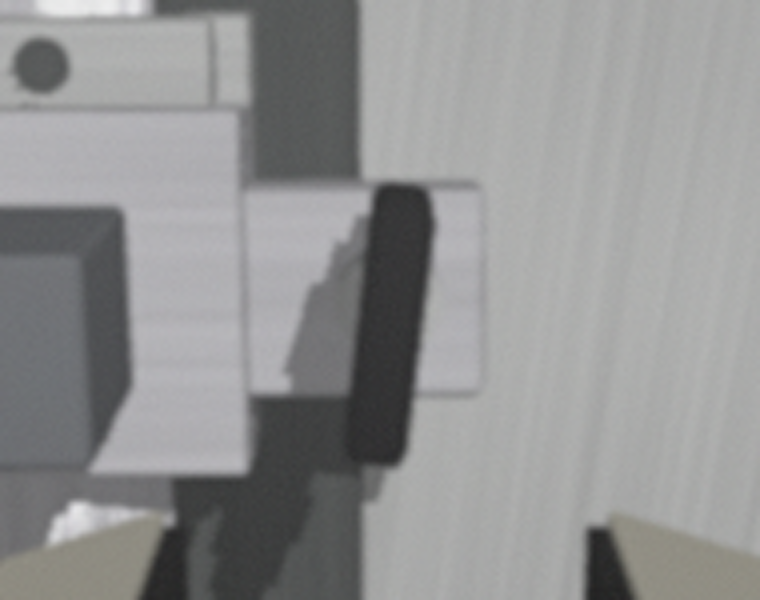

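The bar is at (575.6, 149.9) mm, 11.1 mm thick, with its axis 6.9° (0.12 rad) clockwise of the end stop's x. I'll align to it and descend.

```bash
python3 - <<'E'
from h import *
st=status(); plan(st,[.5759,.1490,.0668],0.1,6)
E
```

```text
t 16.80 s 76.41 n -589.87 z 201.48 yaw 7.02 tilt x -0.02 y -0.04 deg | F s -0.2 n 0.3 z -0.5 | M s 0.02 n 0.05 z -0.028 w 0.451
[0.0, -0.01, 2.24] [-0.0001, 0.0001, 0.0201]
[0.0, -0.01, 2.24] [-0.0001, 0.0001, 0.0201]
[-0.0, -0.01, 2.24] [-0.0001, 0.0001, 0.0201]
[-0.0, -0.01, 2.24] [-0.0001, 0.0001, 0.0201]
[-0.0, -0.01, 2.24] [-0.0001, 0.0001, 0.0201]
[-0.0, -0.01, 2.24] [-0.0001, 0.0001, 0.0201]
```

Request:
apply_moves(
  commands=[
    [0,-0.01,2.2,0,0,0.03],
    [0,-0.01,2.2,0,0,0.03],
    [0,-0.01,2.2,0,0,0.03],
    [0,0,2.0,0,0,0.03],
    [0,0,0.5,0,0,0],
  ],
)

```text
clock: 17.3
position: [0.5747, 0.1497, 0.1083]
ee_rot: [3.141, 0.006, -0.006]
force: [-1.0, 0.1, 0.2]
width: 0.453
```

Request:
apply_moves(
  commands=[
    [0,0,0,0,0,0],
    [0,0,0,0,0,0],
  ],
)

```text
clock: 17.5
position: [0.5769, 0.149, 0.1113]
ee_rot: [-3.141, -0.006, -0.001]
force: [0.2, -1.3, 0.4]
width: 0.454
```

```bash
python3 - <<'E'
from h import *
st=status(); plan(st,[.5759,.1490,.0668],0.1,3); snap("wrist","wrist13")
E
```

```text
t 17.50 s 76.89 n -590.82 z 111.27 yaw 0.23 tilt x 0.05 y -0.02 deg | F s -1.4 n -0.1 z 0.4 | M s 0.06 n 0.05 z -0.020 w 0.454
[-0.03, 0.0, 1.48] [-0.0001, -0.0003, 0.0008]
[-0.03, 0.0, 1.48] [-0.0001, -0.0003, 0.0008]
[-0.03, 0.0, 1.48] [-0.0001, -0.0003, 0.0008]
```

View pics/wrist13.png

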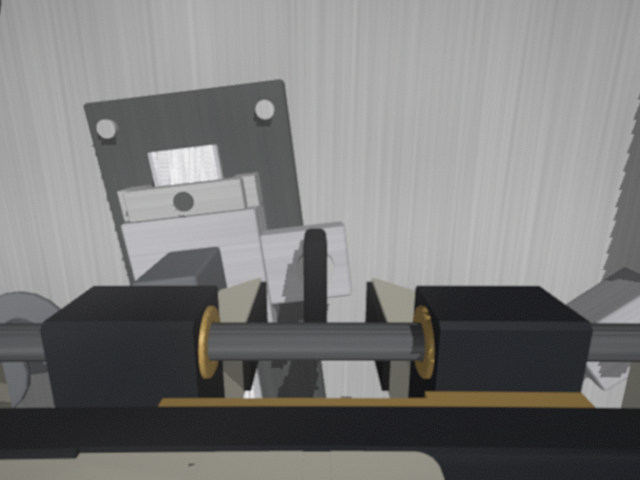

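The bar is vertical in view (columns 304–327) and centred between the fingers. I'll descend and close.

Request:
apply_moves(
  commands=[
    [-0.03,0,1.2,0,0,0],
    [-0.02,0,1.2,0,0,0],
    [0,0,1.2,0,0,0],
    [0,0,0.7,0,0,0],
    [0,0,0,0,0,0],
  ],
)

```text
clock: 18.05
position: [0.5751, 0.1483, 0.0659]
ee_rot: [3.141, 0.004, -0.004]
force: [0.2, -0.0, 0.8]
width: 0.449
```

Request:
apply_moves(
  commands=[
    [0,0,0,0,0,0],
    [0,0,0,0,0,0],
  ],
)

```text
clock: 18.25
position: [0.5763, 0.1486, 0.0678]
ee_rot: [-3.141, -0.004, -0.001]
force: [0.6, -0.3, 1.3]
width: 0.451
```

```bash
python3 - <<'E'
from h import *
st=status()
E
```

```text
t 18.25 s 76.51 n -590.19 z 67.76 yaw 0.16 tilt x 0.03 y -0.01 deg | F s -0.4 n -0.6 z 1.3 | M s 0.08 n 0.08 z -0.011 w 0.451
```

Request:
apply_moves(
  commands=[
    [0,0,0,0,0,0],
    [0,0,0,0,0,0],
    [0,0,0,0,0,0],
    [0,0,0,0,0,0],
    [0,0,0,0,0,0],
  ],
  claw=1.0,
  newtons=35,
)

```text
clock: 18.75
position: [0.5763, 0.1487, 0.0676]
ee_rot: [-3.141, -0.005, -0.001]
force: [1.1, -0.2, 0.3]
width: 0.178
```

```bash
python3 - <<'E'
from h import *
st=status()
E
```

```text
t 18.75 s 76.65 n -590.18 z 67.63 yaw 0.17 tilt x 0.04 y -0.01 deg | F s -0.4 n -1.1 z 0.3 | M s -0.07 n 0.03 z 0.047 w 0.178
```

Request:
apply_moves(
  commands=[
    [0,0,0,0,0,0],
    [0,0,0,0,0,0],
    [0,0,0,0,0,0],
  ],
)

```text
clock: 19.05
position: [0.5763, 0.1487, 0.0676]
ee_rot: [-3.141, -0.005, -0.001]
force: [1.8, 1.2, 1.5]
width: 0.175
```

```bash
python3 - <<'E'
from h import *
st=status()
E
```

```text
t 19.05 s 76.64 n -590.19 z 67.60 yaw 0.17 tilt x 0.04 y -0.01 deg | F s 1.0 n -1.9 z 1.5 | M s -0.28 n 0.13 z -0.068 w 0.175
```

The width stopped at 16 mm, not 11. The fingertips reach 45.6 mm, which is below the bar's underside (~47 mm), so they are probably pinching the round hub. I'll open, raise about 5 mm and regrip.

Request:
apply_moves(
  commands=[
    [0,0,0,0,0,0],
    [0,0,0,0,0,0],
    [0,0,-0.25,0,0,0],
    [0,0,-0.25,0,0,0],
    [0,0,0,0,0,0],
  ],
  claw=0.45,
)

```text
clock: 19.55
position: [0.576, 0.1487, 0.0728]
ee_rot: [-3.141, -0.005, -0.0]
force: [0.3, -0.4, 0.2]
width: 0.277
```

Request:
apply_moves(
  commands=[
    [0,0,0,0,0,0],
    [0,0,0,0,0,0],
    [0,0,0,0,0,0],
    [0,0,0,0,0,0],
    [0,0,0,0,0,0],
  ],
  claw=1.0,
  newtons=35,
)

```text
clock: 20.05
position: [0.576, 0.1486, 0.0724]
ee_rot: [3.142, 0.004, 0.0]
force: [0.4, -0.8, -0.5]
width: 0.117
```

```bash
python3 - <<'E'
from h import *
st=status()
E
```

```text
t 20.05 s 76.56 n -589.94 z 72.40 yaw 0.16 tilt x 0.01 y 0.00 deg | F s -0.9 n -0.3 z -0.5 | M s 0.01 n 0.15 z 0.051 w 0.117
```

Width is now 10.8 mm, so this is a true bar grip. I'll turn clockwise (+tool z), averaging the wrist moment.

Request:
apply_moves(
  commands=[
    [0,0,0,0,0,0.08],
    [0,0,0,0,0,0.08],
    [0,0,0,0,0,0.08],
    [0,0,0,0,0,0.08],
  ],
)

```text
clock: 20.45
position: [0.576, 0.1484, 0.0724]
ee_rot: [3.101, -0.501, 0.0]
force: [0.7, -1.8, -1.4]
width: 0.116
```

```bash
cat >> h.py <<'E'
def avg(k=3):
    from cell import arm,vision
    M=[];F=[];J=[];Y=[];P=[]
    for i in range(k+1):
        st=arm.observe(); R=Ro.from_rotvec(st["ee_rot"]).as_matrix()
        M.append(st["ft_torque"][2]);F.append(st["force"]);J.append(st["joint_efforts"][6]);Y.append(np.arctan2(R[1,0],R[0,0]));P.append(st["position"]*1000)
        if i<k: vision.get_image("wrist")
    F=np.mean(F,0);P=np.mean(P,0)
    print("t %.2f Mz %s mean %.3f | J7 %.3f | yaw %.4f | q~ %.3f | F s %.1f n %.1f z %.1f | s %.2f n %.2f z %.2f w %.3f"%(st["clock"],np.round(M,3),np.mean(M),np.mean(J),np.mean(Y),np.radians(7.05)-np.mean(Y),F[:2]@Dg,F[:2]@Ng,F[2],P[:2]@Dg,P[:2]@Ng,P[2],st["width"]))
E
python3 -c "
from h import *
avg()"
```

```text
t 20.60 Mz [ 0.122  0.033 -0.129 -0.113] mean -0.022 | J7 0.150 | yaw -0.3199 | q~ 0.443 | F s -0.5 n -0.2 z -0.0 | s 76.46 n -589.93 z 72.40 w 0.119
```

Request:
apply_moves(
  commands=[
    [0,0,0,0,0,0.05],
    [0,0,0,0,0,0.05],
  ],
)

```text
clock: 20.8
position: [0.576, 0.1484, 0.0724]
ee_rot: [3.074, -0.649, 0.0]
force: [0.6, -0.8, -1.6]
width: 0.119
```

```bash
cat >> h.py <<'E'
def ser(k=4):
    from cell import arm,vision
    for i in range(k+1):
        st=arm.observe(); R=Ro.from_rotvec(st["ee_rot"]).as_matrix(); f=st["force"]; p=st["position"]*1000
        print("t %.2f Mz %.3f J7 %.3f q %.4f dq7 %.3f F s %.1f n %.1f n_pos %.2f s %.2f"%(st["clock"],st["ft_torque"][2],st["joint_efforts"][6],np.radians(7.05)-np.arctan2(R[1,0],R[0,0]),st["dq"][6],f[:2]@Dg,f[:2]@Ng,p[:2]@Ng,p[:2]@Dg))
        if i<k: vision.get_image("wrist")
E
python3 -c "
from h import *
ser()"
```

```text
t 20.80 Mz 0.105 J7 0.747 q 0.5395 dq7 -0.391 F s -0.9 n -0.5 n_pos -589.85 s 76.35
t 20.85 Mz 0.074 J7 0.512 q 0.5426 dq7 0.070 F s -0.6 n 0.0 n_pos -589.86 s 76.39
t 20.90 Mz -0.032 J7 -0.696 q 0.5389 dq7 0.039 F s -0.2 n -0.1 n_pos -589.87 s 76.42
t 20.95 Mz -0.070 J7 -0.299 q 0.5376 dq7 0.008 F s 0.2 n 0.1 n_pos -589.83 s 76.56
t 21.00 Mz 0.016 J7 -0.072 q 0.5376 dq7 -0.005 F s -1.2 n 0.1 n_pos -589.83 s 76.55
```

Request:
apply_moves(
  commands=[
    [0,0,0,0,0,0.03],
    [0,0,0,0,0,0.03],
    [0,0,0,0,0,0.03],
  ],
)

```text
clock: 21.3
position: [0.5759, 0.1485, 0.0724]
ee_rot: [3.04, -0.791, -0.0]
force: [0.6, -1.1, -0.0]
width: 0.116
```

```bash
python3 -c "
from h import *
ser(0)"
```

```text
t 21.30 Mz 0.135 J7 0.388 q 0.6323 dq7 -0.236 F s -1.2 n -0.4 n_pos -589.84 s 76.48
```

Request:
apply_moves(
  commands=[
    [0,0,0,0,0,0.03],
  ],
)

```text
clock: 21.4
position: [0.5759, 0.1485, 0.0724]
ee_rot: [3.028, -0.837, 0.0]
force: [1.4, -1.5, -0.3]
width: 0.116
```

```bash
python3 -c "
from h import *
ser(0)"
```

```text
t 21.40 Mz 0.121 J7 0.371 q 0.6625 dq7 -0.234 F s -1.7 n -1.2 n_pos -589.83 s 76.49
```

Request:
apply_moves(
  commands=[
    [0,0,0,0,0,0.03],
  ],
)

```text
clock: 21.5
position: [0.576, 0.1485, 0.0724]
ee_rot: [3.015, -0.882, 0.0]
force: [1.0, -1.3, 0.1]
width: 0.116
```

```bash
python3 -c "
from h import *
ser(0)"
```

```text
t 21.50 Mz 0.134 J7 0.367 q 0.6925 dq7 -0.233 F s -1.4 n -0.8 n_pos -589.87 s 76.52
```

Request:
apply_moves(
  commands=[
    [0,0,0,0,0,0.03],
  ],
)

```text
clock: 21.6
position: [0.576, 0.1485, 0.0724]
ee_rot: [3.001, -0.928, 0.0]
force: [0.7, -1.9, -0.4]
width: 0.119
```

```bash
python3 -c "
from h import *
ser(2)"
```

```text
t 21.60 Mz 0.166 J7 0.362 q 0.7226 dq7 -0.234 F s -2.0 n -0.4 n_pos -589.85 s 76.52
t 21.65 Mz 0.071 J7 0.308 q 0.7243 dq7 0.049 F s -2.3 n 0.5 n_pos -589.88 s 76.52
t 21.70 Mz -0.023 J7 -0.461 q 0.7217 dq7 0.029 F s -2.1 n -0.4 n_pos -589.87 s 76.56
```

Free-running: Mz about 0.13 N m, with a clean steady J7 of about 0.365. I'll continue at the same slow pace.

Request:
apply_moves(
  commands=[
    [0,0,0,0,0,0.03],
    [0,0,0,0,0,0.03],
  ],
)

```text
clock: 21.9
position: [0.576, 0.1486, 0.0724]
ee_rot: [-2.972, 1.017, -0.0]
force: [1.1, -1.9, -1.1]
width: 0.119
```

```bash
python3 -c "
from h import *
ser(0)"
```

```text
t 21.90 Mz 0.120 J7 0.424 q 0.7825 dq7 -0.238 F s -2.0 n -0.8 n_pos -589.89 s 76.55
```

Request:
apply_moves(
  commands=[
    [0,0,0,0,0,0.03],
  ],
)

```text
clock: 22.0
position: [0.5761, 0.1485, 0.0725]
ee_rot: [-2.957, 1.062, -0.001]
force: [0.2, -3.0, -1.6]
width: 0.115
```

```bash
python3 -c "
from h import *
ser(0)"
```

```text
t 22.00 Mz 0.133 J7 0.352 q 0.8129 dq7 -0.234 F s -3.0 n 0.2 n_pos -590.01 s 76.50
```

Request:
apply_moves(
  commands=[
    [0,0,0,0,0,0.03],
  ],
)

```text
clock: 22.1
position: [0.5762, 0.1486, 0.0725]
ee_rot: [-2.94, 1.106, -0.001]
force: [2.2, -3.0, -1.5]
width: 0.118
```

```bash
python3 -c "
from h import *
ser(0)"
```

```text
t 22.10 Mz 0.193 J7 0.340 q 0.8427 dq7 -0.236 F s -3.3 n -1.8 n_pos -590.11 s 76.52
```

Request:
apply_moves(
  commands=[
    [0,0,0,0,0,0.03],
  ],
)

```text
clock: 22.2
position: [0.5763, 0.1486, 0.0725]
ee_rot: [-2.923, 1.15, -0.001]
force: [3.1, -2.3, -0.7]
width: 0.12
```

```bash
python3 -c "
from h import *
ser(0)"
```

```text
t 22.20 Mz 0.179 J7 0.337 q 0.8727 dq7 -0.235 F s -2.7 n -2.8 n_pos -590.23 s 76.55
```

Request:
apply_moves(
  commands=[
    [0,0,0,0,0,0.03],
  ],
)

```text
clock: 22.3
position: [0.5764, 0.1486, 0.0726]
ee_rot: [-2.906, 1.194, -0.001]
force: [2.7, -2.5, -1.9]
width: 0.115
```

```bash
python3 -c "
from h import *
ser(0)"
```

```text
t 22.30 Mz 0.191 J7 0.334 q 0.9026 dq7 -0.236 F s -2.8 n -2.4 n_pos -590.32 s 76.56
```

The jaw is now touching: the tool is being drawn to −n by about 0.1 mm per step. I'll follow the end stop sideways while turning (in the tool frame, −n is (cos q, −sin q)).

Request:
apply_moves(
  commands=[
    [0.02,-0.024,0,0,0,0.03],
  ],
)

```text
clock: 22.4
position: [0.5766, 0.1486, 0.0725]
ee_rot: [-2.887, 1.237, -0.001]
force: [3.0, -1.5, -1.5]
width: 0.114
```

```bash
python3 -c "
from h import *
ser(0)"
```

```text
t 22.40 Mz 0.187 J7 0.340 q 0.9327 dq7 -0.235 F s -1.8 n -2.8 n_pos -590.52 s 76.52
```

Request:
apply_moves(
  commands=[
    [0.01,-0.012,0,0,0,0.03],
  ],
)

```text
clock: 22.5
position: [0.5767, 0.1486, 0.0725]
ee_rot: [-2.869, 1.28, -0.001]
force: [3.5, -1.8, -0.9]
width: 0.116
```

```bash
python3 -c "
from h import *
ser(0)"
```

```text
t 22.50 Mz 0.160 J7 0.336 q 0.9626 dq7 -0.235 F s -2.2 n -3.3 n_pos -590.63 s 76.53
```

Request:
apply_moves(
  commands=[
    [0.009,-0.012,0,0,0,0.03],
  ],
)

```text
clock: 22.6
position: [0.5769, 0.1487, 0.0725]
ee_rot: [-2.849, 1.323, -0.001]
force: [3.3, -2.8, -1.9]
width: 0.115
```

```bash
python3 -c "
from h import *
ser(0)"
```

```text
t 22.60 Mz 0.158 J7 0.336 q 0.9926 dq7 -0.237 F s -3.2 n -2.9 n_pos -590.79 s 76.58
```

Request:
apply_moves(
  commands=[
    [0.012,-0.018,0,0,0,0.03],
  ],
)

```text
clock: 22.7
position: [0.577, 0.1487, 0.0725]
ee_rot: [-2.829, 1.366, -0.001]
force: [3.4, -3.4, -0.8]
width: 0.119
```

```bash
python3 -c "
from h import *
ser(0)"
```

```text
t 22.70 Mz 0.168 J7 0.338 q 1.0227 dq7 -0.237 F s -3.8 n -2.9 n_pos -590.92 s 76.57
```

Request:
apply_moves(
  commands=[
    [0.008,-0.013,0,0,0,0.03],
  ],
)

```text
clock: 22.8
position: [0.5771, 0.1487, 0.0725]
ee_rot: [-2.808, 1.408, -0.001]
force: [3.1, -2.7, -1.3]
width: 0.116
```

```bash
python3 -c "
from h import *
ser(0)"
```

```text
t 22.80 Mz 0.183 J7 0.335 q 1.0526 dq7 -0.235 F s -3.0 n -2.7 n_pos -591.06 s 76.56
```

Request:
apply_moves(
  commands=[
    [0.008,-0.013,0,0,0,0.03],
  ],
)

```text
clock: 22.9
position: [0.5773, 0.1488, 0.0725]
ee_rot: [-2.787, 1.45, -0.0]
force: [4.2, -3.3, -1.1]
width: 0.117
```

```bash
python3 -c "
from h import *
ser(0)"
```

```text
t 22.90 Mz 0.186 J7 0.335 q 1.0826 dq7 -0.236 F s -3.7 n -3.8 n_pos -591.19 s 76.58
```

Request:
apply_moves(
  commands=[
    [0.008,-0.014,0,0,0,0.03],
  ],
)

```text
clock: 23.0
position: [0.5774, 0.1487, 0.0725]
ee_rot: [-2.765, 1.492, -0.0]
force: [3.4, -2.6, -1.3]
width: 0.115
```

```bash
python3 -c "
from h import *
ser(0)"
```

```text
t 23.00 Mz 0.183 J7 0.335 q 1.1127 dq7 -0.237 F s -3.0 n -3.0 n_pos -591.31 s 76.52
```

Request:
apply_moves(
  commands=[
    [0.007,-0.014,0,0,0,0.03],
  ],
)

```text
clock: 23.1
position: [0.5775, 0.1488, 0.0725]
ee_rot: [-2.742, 1.533, -0.0]
force: [3.8, -2.8, -0.7]
width: 0.115
```

```bash
python3 -c "
from h import *
ser(0)"
```

```text
t 23.10 Mz 0.170 J7 0.334 q 1.1426 dq7 -0.238 F s -3.2 n -3.4 n_pos -591.47 s 76.60
```

Request:
apply_moves(
  commands=[
    [0.006,-0.012,0,0,0,0.03],
  ],
)

```text
clock: 23.2
position: [0.5777, 0.1488, 0.0725]
ee_rot: [-2.719, 1.574, -0.0]
force: [3.1, -3.6, -1.0]
width: 0.114
```

```bash
python3 -c "
from h import *
ser(0)"
```

```text
t 23.20 Mz 0.182 J7 0.329 q 1.1727 dq7 -0.236 F s -4.0 n -2.6 n_pos -591.59 s 76.56
```

Request:
apply_moves(
  commands=[
    [0.006,-0.013,0,0,0,0.03],
  ],
)

```text
clock: 23.3
position: [0.5778, 0.1488, 0.0725]
ee_rot: [-2.695, 1.615, -0.0]
force: [4.2, -3.6, -0.7]
width: 0.118
```

```bash
python3 -c "
from h import *
ser(0)"
```

```text
t 23.30 Mz 0.174 J7 0.319 q 1.2026 dq7 -0.238 F s -4.1 n -3.7 n_pos -591.67 s 76.54
```

Request:
apply_moves(
  commands=[
    [0.005,-0.013,0,0,0,0.03],
  ],
)

```text
clock: 23.4
position: [0.5778, 0.1488, 0.0725]
ee_rot: [-2.67, 1.655, -0.0]
force: [2.3, -3.3, -0.3]
width: 0.117
```

```bash
python3 -c "
from h import *
ser(0)"
```

```text
t 23.40 Mz 0.170 J7 0.302 q 1.2327 dq7 -0.239 F s -3.6 n -1.9 n_pos -591.76 s 76.51
```

Request:
apply_moves(
  commands=[
    [0.005,-0.012,0,0,0,0.03],
  ],
)

```text
clock: 23.5
position: [0.5779, 0.1488, 0.0725]
ee_rot: [2.645, -1.695, -0.0]
force: [3.1, -2.4, 0.2]
width: 0.117
```

```bash
python3 -c "
from h import *
ser(0)"
```

```text
t 23.50 Mz 0.221 J7 0.281 q 1.2626 dq7 -0.239 F s -2.8 n -2.8 n_pos -591.84 s 76.51
```

J7 is falling cleanly (0.365 free → 0.28) and the sideways draw is stopping, so the jaw is biting. I'll use smaller turns with no more following.

Request:
apply_moves(
  commands=[
    [0.002,-0.005,0,0,0,0.03],
  ],
)

```text
clock: 23.6
position: [0.578, 0.1488, 0.0725]
ee_rot: [2.62, -1.734, -0.0]
force: [3.9, -3.2, -0.2]
width: 0.12
```

```bash
python3 -c "
from h import *
ser(0)"
```

```text
t 23.60 Mz 0.246 J7 0.258 q 1.2926 dq7 -0.238 F s -3.6 n -3.4 n_pos -591.91 s 76.51
```

Request:
apply_moves(
  commands=[
    [0,0,0,0,0,0.03],
  ],
)

```text
clock: 23.7
position: [0.578, 0.1488, 0.0725]
ee_rot: [-2.593, 1.773, -0.0]
force: [3.1, -3.2, 0.7]
width: 0.117
```

```bash
python3 -c "
from h import *
ser(0)"
```

```text
t 23.70 Mz 0.250 J7 0.235 q 1.3226 dq7 -0.241 F s -3.6 n -2.6 n_pos -591.94 s 76.48
```

Now at about 0.12 above free, with a slope of about 0.022 N m per step. Two more steps should land near 0.17, midway between firm and overtight.

Request:
apply_moves(
  commands=[
    [0,0,0,0,0,0.03],
  ],
)

```text
clock: 23.8
position: [0.5781, 0.1488, 0.0725]
ee_rot: [-2.566, 1.812, -0.0]
force: [4.1, -3.5, 0.4]
width: 0.119
```

```bash
python3 -c "
from h import *
ser(0)"
```

```text
t 23.80 Mz 0.297 J7 0.209 q 1.3526 dq7 -0.242 F s -4.0 n -3.6 n_pos -592.00 s 76.49
```

Request:
apply_moves(
  commands=[
    [0,0,0,0,0,0.03],
  ],
)

```text
clock: 23.9
position: [0.5781, 0.1487, 0.0725]
ee_rot: [-2.539, 1.85, -0.0]
force: [4.1, -4.2, 0.5]
width: 0.118
```

```bash
python3 -c "
from h import *
ser(0)"
```

```text
t 23.90 Mz 0.308 J7 0.184 q 1.3826 dq7 -0.239 F s -4.7 n -3.5 n_pos -592.01 s 76.46
```

That's about 0.17 N m above free by Mz and 0.15–0.18 by J7: firm, not overtight. I'll stop, settle and let go.

Request:
apply_moves(
  commands=[
    [0,0,0,0,0,0],
    [0,0,0,0,0,0],
  ],
)

```text
clock: 24.1
position: [0.5781, 0.1488, 0.0725]
ee_rot: [-2.54, 1.848, -0.0]
force: [3.6, -1.9, 0.5]
width: 0.118
```

```bash
python3 -c "
from h import *
ser(4)"
```

```text
t 24.10 Mz 0.143 J7 -0.265 q 1.3809 dq7 0.005 F s -2.4 n -3.3 n_pos -592.07 s 76.49
t 24.15 Mz 0.161 J7 -0.208 q 1.3808 dq7 0.001 F s -4.3 n -2.7 n_pos -592.05 s 76.48
t 24.20 Mz 0.178 J7 -0.182 q 1.3807 dq7 0.002 F s -3.9 n -3.8 n_pos -592.03 s 76.47
t 24.25 Mz 0.156 J7 -0.175 q 1.3807 dq7 -0.000 F s -3.6 n -3.5 n_pos -592.04 s 76.50
t 24.30 Mz 0.173 J7 -0.174 q 1.3808 dq7 0.001 F s -4.0 n -3.2 n_pos -592.03 s 76.48
```

At rest the knob still pushes back with about 0.165 N m (J7 −0.174), an independent match to "firm". Releasing.

Request:
apply_moves(
  commands=[
    [0,0,0,0,0,0],
    [0,0,0,0,0,0],
    [0,0,0,0,0,0],
    [0,0,0,0,0,0],
  ],
  claw=0.45,
)

```text
clock: 24.7
position: [0.5775, 0.1493, 0.0722]
ee_rot: [2.541, -1.847, -0.002]
force: [0.1, -0.3, -0.7]
width: 0.275
```

Request:
apply_moves(
  commands=[
    [0,0,-1.0,0,0,0],
    [0,0,-2.0,0,0,0],
    [0,0,-3.0,0,0,0],
    [0,0,-3.5,0,0,0],
    [0,0,-3.5,0,0,0],
  ],
)

```text
clock: 25.2
position: [0.5777, 0.1486, 0.2043]
ee_rot: [2.54, -1.848, -0.0]
force: [0.9, 1.3, -0.1]
width: 0.275
```

Request:
apply_moves(
  commands=[
    [0,0,0,0,0,0],
    [0,0,0,0,0,0],
  ],
)

```text
clock: 25.4
position: [0.5782, 0.1491, 0.2034]
ee_rot: [-2.54, 1.846, -0.001]
force: [-0.2, 0.1, 0.0]
width: 0.275
```

```bash
python3 - <<'E'
from h import *
status(); snap("wrist","wrist14"); snap("side","side5"); snap("scene","scene5")
w=load("wrist14"); cv2.imwrite("pics/w14c.png",cv2.resize(w["im"][100:330,150:450],(783,600),interpolation=cv2.INTER_CUBIC)[:,:,::-1])
E
```

```text
t 25.40 s 76.76 n -592.16 z 203.42 yaw -72.01 tilt x -0.04 y -0.09 deg | F s 0.1 n 0.2 z 0.0 | M s 0.18 n 0.05 z -0.044 w 0.275
```

View pics/w14c.png

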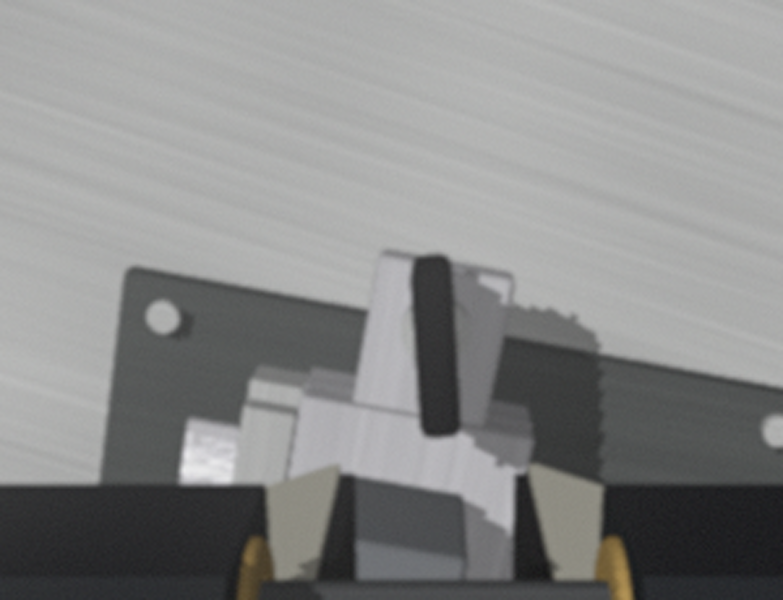

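View pics/side5.png

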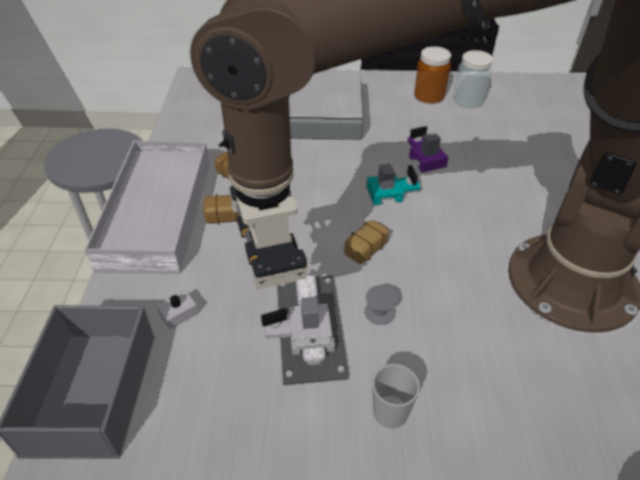

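The end stop is flush with the collar, and the other things are where they were. The bar may look a degree or two off my grip angle, so I'll check whether the knob relaxed.

```bash
python3 - <<'E'
from h import *
def bar(tag,x0,x1,y0,y1,z=.074):
    w=load(tag); g=cv2.GaussianBlur(cv2.cvtColor(w["im"],cv2.COLOR_RGB2GRAY),(3,3),0).astype(float)
    res=[]
    L=[];R=[]
    for r in range(y0,y1):
        p=g[r,x0:x1]; lv=65; i=np.where((p[:-1]-lv)*(p[1:]-lv)<=0)[0]
        if len(i)>=2:
            L.append((x0+i[0]+(lv-p[i[0]])/(p[i[0]+1]-p[i[0]]),r)); k=i[-1]; R.append((x0+k+(lv-p[k])/(p[k+1]-p[k]),r))
    for P in(L,R):
        W=(ray(w,P,z)[:,:2]*1000).astype(np.float32); v=cv2.fitLine(W,cv2.DIST_HUBER,0,.01,.01).ravel(); d=v[:2]*np.sign(v[0]); print(tag,len(P),"axis yaw",np.degrees(np.arctan2(d[1],d[0])),P[0],P[-1])
bar("wrist12",296,335,205,255)
bar("wrist13",296,335,240,285)
bar("wrist14",300,336,206,255)
E
```

```text
wrist12 50 axis yaw 0.0 (np.float64(312.8421052631579), 205) (np.float64(297.0), 254)
wrist12 50 axis yaw -89.37983 (np.float64(326.4375), 205) (np.float64(320.75), 254)
wrist13 45 axis yaw -89.83094 (np.float64(304.6190476190476), 240) (np.float64(304.0), 284)
wrist13 45 axis yaw -89.272804 (np.float64(324.52941176470586), 240) (np.float64(325.1818181818182), 284)
wrist14 49 axis yaw 21.032265 (np.float64(308.8181818181818), 206) (np.float64(311.42857142857144), 254)
wrist14 49 axis yaw 21.902699 (np.float64(321.5833333333333), 206) (np.float64(324.875), 254)<stdin>:9: RuntimeWarning: invalid value encountered in scalar divide
```

The bar sits at 1.32 rad, against my tool's 1.38. Pad compliance under torque would explain that gap: the bite slope felt through the pads was 0.75 N m/rad. To be sure it didn't relax on release, I'll regrip aligned with the bar and feel it again, capped at the same torque.

```bash
python3 - <<'E'
from h import *
st=status(); plan(st,[.5781,.1488,.0727],-68.6,5)
E
```

```text
t 25.55 s 76.82 n -591.16 z 201.47 yaw -72.02 tilt x -0.02 y 0.10 deg | F s -0.2 n -0.1 z -0.2 | M s 0.13 n 0.04 z -0.020 w 0.273
[0.01, -0.02, 2.58] [0.0004, 0.0001, -0.0119]
[0.01, -0.02, 2.58] [0.0004, 0.0001, -0.0119]
[0.01, -0.02, 2.58] [0.0004, 0.0001, -0.0119]
[0.01, -0.02, 2.58] [0.0004, 0.0001, -0.0119]
[0.01, -0.02, 2.58] [0.0004, 0.0001, -0.0119]
```

Request:
apply_moves(
  commands=[
    [0,0,3.0,0,0,-0.03],
    [0,0,3.0,0,0,-0.03],
    [0,0,2.5,0,0,0],
    [0,0,1.0,0,0,0],
    [0,0,0,0,0,0],
  ],
)

```text
clock: 26.05
position: [0.5769, 0.1485, 0.1058]
ee_rot: [2.593, -1.769, -0.003]
force: [0.3, 0.7, -0.3]
width: 0.274
```

Request:
apply_moves(
  commands=[
    [0,0,0,0,0,0],
    [0,0,1.5,0,0,0],
    [0,0,1.5,0,0,0],
    [0,0,0.5,0,0,0],
    [0,0,0,0,0,0],
  ],
)

```text
clock: 26.55
position: [0.5773, 0.1488, 0.0713]
ee_rot: [2.594, -1.769, -0.002]
force: [0.1, 0.7, -0.4]
width: 0.273
```

Request:
apply_moves(
  commands=[
    [0,0,0,0,0,0],
    [0,0,0,0,0,0],
  ],
)

```text
clock: 26.75
position: [0.5784, 0.1488, 0.0729]
ee_rot: [-2.595, 1.77, -0.001]
force: [-0.5, -0.1, -0.6]
width: 0.278
```

```bash
python3 - <<'E'
from h import *
status(); ser(0)
E
```

```text
t 26.75 s 76.47 n -592.28 z 72.86 yaw -68.59 tilt x 0.01 y -0.04 deg | F s -0.1 n 0.5 z -0.6 | M s 0.14 n 0.05 z 0.019 w 0.278
t 26.75 Mz 0.019 J7 -0.000 q 1.3202 dq7 0.002 F s -0.1 n 0.5 n_pos -592.28 s 76.47
```

Request:
apply_moves(
  commands=[
    [0,0,0,0,0,0],
    [0,0,0,0,0,0],
    [0,0,0,0,0,0],
    [0,0,0,0,0,0],
    [0,0,0,0,0,0],
  ],
  claw=1.0,
  newtons=35,
)

```text
clock: 27.25
position: [0.5782, 0.1487, 0.0727]
ee_rot: [-2.595, 1.77, -0.001]
force: [0.8, -1.1, 2.5]
width: 0.122
```

```bash
python3 - <<'E'
from h import *
ser(2)
E
```

```text
t 27.25 Mz 0.012 J7 -0.012 q 1.3202 dq7 0.001 F s -1.2 n -0.6 n_pos -592.15 s 76.41
t 27.30 Mz 0.012 J7 -0.012 q 1.3202 dq7 0.000 F s -0.8 n -0.0 n_pos -592.11 s 76.42
t 27.35 Mz 0.059 J7 -0.012 q 1.3203 dq7 0.002 F s -0.6 n 0.1 n_pos -592.14 s 76.42
```

Request:
apply_moves(
  commands=[
    [0,0,0,0,0,0.02],
  ],
)

```text
clock: 27.45
position: [0.5782, 0.1487, 0.0727]
ee_rot: [-2.577, 1.796, -0.001]
force: [-0.4, -1.9, 3.1]
width: 0.114
```

```bash
python3 - <<'E'
from h import *
ser(0)
E
```

```text
t 27.45 Mz 0.265 J7 0.340 q 1.3406 dq7 -0.179 F s -1.8 n 0.6 n_pos -592.13 s 76.37
```

Request:
apply_moves(
  commands=[
    [0,0,0,0,0,0.02],
  ],
)

```text
clock: 27.55
position: [0.5783, 0.1487, 0.0726]
ee_rot: [-2.558, 1.824, -0.001]
force: [0.3, -1.4, 5.2]
width: 0.116
```

```bash
python3 - <<'E'
from h import *
ser(0)
E
```

```text
t 27.55 Mz 0.298 J7 0.095 q 1.3618 dq7 -0.162 F s -1.5 n -0.2 n_pos -592.16 s 76.35
```

The torque jumped to 0.27–0.30 N m within 0.04 rad of tool turn, so the clamp had held its grip and did not slacken. I'll let go and retreat.

Request:
apply_moves(
  commands=[
    [0,0,0,0,0,0],
    [0,0,0,0,0,0],
  ],
)

```text
clock: 27.75
position: [0.5782, 0.1487, 0.0726]
ee_rot: [-2.559, 1.822, -0.001]
force: [0.2, -0.6, 5.3]
width: 0.118
```

```bash
python3 - <<'E'
from h import *
ser(2)
E
```

```text
t 27.75 Mz 0.175 J7 -0.212 q 1.3605 dq7 0.002 F s -0.6 n -0.1 n_pos -592.15 s 76.38
t 27.80 Mz 0.185 J7 -0.184 q 1.3605 dq7 -0.001 F s -1.2 n 0.1 n_pos -592.16 s 76.37
t 27.85 Mz 0.159 J7 -0.173 q 1.3604 dq7 -0.000 F s -1.5 n 0.8 n_pos -592.15 s 76.39
```

Request:
apply_moves(
  commands=[
    [0,0,0,0,0,0],
    [0,0,0,0,0,0],
    [0,0,0,0,0,0],
    [0,0,0,0,0,0],
  ],
  claw=0.45,
)

```text
clock: 28.25
position: [0.5777, 0.149, 0.0722]
ee_rot: [2.559, -1.821, -0.001]
force: [0.2, 0.7, -1.1]
width: 0.275
```

Request:
apply_moves(
  commands=[
    [0,0,-1.0,0,0,0],
    [0,0,-2.0,0,0,0],
    [0,0,-3.0,0,0,0],
    [0,0,-3.5,0,0,0],
    [0,0,-3.5,0,0,0],
  ],
)

```text
clock: 28.75
position: [0.5778, 0.1485, 0.2043]
ee_rot: [2.559, -1.822, 0.0]
force: [-0.1, 0.5, 0.9]
width: 0.274
```

Request:
apply_moves(
  commands=[
    [0,0,-2.0,0,0,0],
    [0,0,0,0,0,0],
    [0,0,0,0,0,0],
    [0,0,0,0,0,0],
  ],
)

```text
clock: 29.15
position: [0.5774, 0.1489, 0.2216]
ee_rot: [2.559, -1.821, -0.002]
force: [-1.1, -0.1, -0.5]
width: 0.277
```

```bash
python3 - <<'E'
from h import *
status(); snap("wrist","wrist15"); snap("side","side6"); snap("scene","scene6")
s=load("side6"); a=cv2.resize(s["im"][260:390,240:370],(400,400),interpolation=cv2.INTER_CUBIC)
b=cv2.resize(load("wrist15")["im"][150:320,200:370],(400,400),interpolation=cv2.INTER_CUBIC)
cv2.imwrite("pics/end.png",np.hstack([a,b])[:,:,::-1])
# bystander change, side first vs last
d=np.abs(s["im"].astype(int)-load("side0")["im"]).max(2)
for n,(u,v) in dict(a=(367,241),b=(227,209),c=(235,168),spool=(382,302),beaker=(395,395),spare=(180,305),turq=(393,185),purp=(428,150)).items(): print(n,(d[v-15:v+15,u-15:u+15]>40).mean().round(3))
E
```

```text
t 29.15 s 76.76 n -591.30 z 221.63 yaw -70.88 tilt x -0.02 y 0.08 deg | F s -0.0 n 1.1 z -0.5 | M s 0.22 n 0.08 z -0.014 w 0.277
a 0.148
b 0.201
c 0.303
spool 0.0
beaker 0.0
spare 0.0
turq 0.029
purp 0.013
```

View pics/end.png

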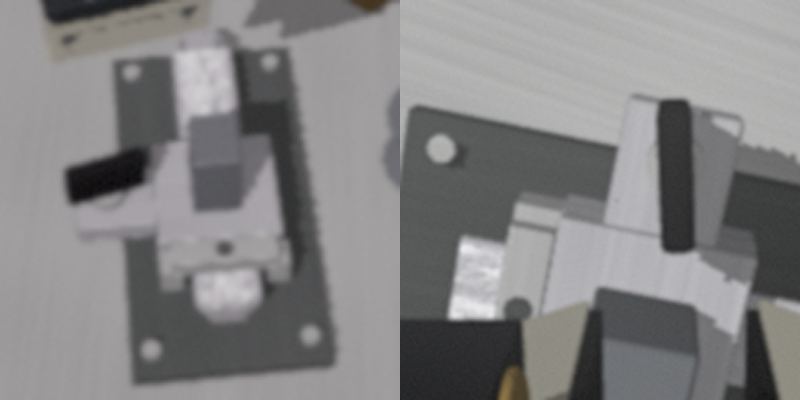

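The end stop is flush with the collar, the bar is turned across, and the gripper is clear. The differences at the cakes come from the arm and its shadow; nothing went near them. Handing in.

```bash
python3 -c "
from cell import order
print(order.sign_off())"
```

```text
the job is handed in; nothing more can be done
None
```

The end stop is back on the rail, home against the set collar, with the clamp knob on the wear-strip side and turned to a firm grip. I handed the job in at about 29 s, with the gripper open and clear above it.

**Fitting:** It slid onto the tapered end with no measurable contact force. It met the collar at about 5 N and was flush along its whole width in the camera view before I released it.

**Clamping:** I turned the knob clockwise to about 1.32 rad. It reads about 0.17 N m above free, where 0.12 is firm and 0.27 is overtight. After letting go, I regripped the bar and turned it very slightly. It resisted at once with the same torque, so the clamp had held.

**What did not go to plan or disagreed:**
- **First knob grip:** it closed at 16 mm instead of 11, probably on the knob's hub. I opened, raised about 5 mm and regripped the bar properly.
- **Knob angle:** the bar sat about 0.06 rad behind my tool's angle. I put that down to give in the finger pads.
- **Bystanders:** the spool, beaker and spare block show no change between the first and last pictures. The patches around the cakes do differ. I took that as the arm and its shadow and did not confirm the cakes separately, but the arm was not brought against them.

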